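Free the wheel plate held by the left-hand nut

TASK

One of the two tilted grinder spindles has a left-hand clamp nut and the other a right-hand one, and nobody marked which: feel which way each gives by turning the nuts by their bars. Undo the left-hand nut by at least a good sixth of a turn, slide the slotted plate beneath it uphill off its stud and lay it down flat in the plywood tray, fin up, without dropping it. Leave the other spindle's nut tight with its plate in place, and do not disturb the things standing around.

Things in the scene. Friction and masses are not known exactly. Their poses are not given: they have to be found in the camera images.
- tray: Open plywood tray, fixed, 150 (x) x 190 (y) x 28 mm high, walls and floor 8 mm thick. Origin: centre of its underside on the bench; z up. Its inner floor is 134 x 174 mm.
- stand_1: Tilted spindle stand 1 of two alike, fixed. Origin: centre of its base (130 x 120 mm) on the bench, z up. The spindle leans 0.5 rad from vertical to the stand's own -x side (away from the robot): outward = (-sin 0.5, 0, cos 0.5), uphill = (cos 0.5, 0, sin 0.5) in its frame. It meets the upper face of the grey wheel (radius 62, 14 mm thick) 95 mm above the origin; a 12 mm stud stands there along outward.
- nut_1_grip (a point): Centre of the clamp nut's steel T-bar on stand 1, on the spindle axis, 51 mm outward of the wheel face when tight; turns and rises with the nut. z points outward, x along the bar: 48 mm long (x), 12 thick (y), 30 tall (z). Below it a 20 mm stem and a flange of radius 16, 6 mm thick, its underside 0.6 mm above the plate when tight.
- nut_1 (a joint): Turn of nut 1, rad: 0 tight (start), positive = counter-clockwise seen from outside, looking down on it. It turns only the way it loosens, up to 2.2 rad (left-hand nut: clockwise, negative; right-hand: positive) and stops hard the other way. Rises 4 mm outward per rad (quick multi-start thread), stays where left, friction 0.12 N m. One nut of the two is left-hand, not marked which.
- plate_1: Loose U-shaped dark steel plate on stand 1's wheel, about 150 g, 8 mm thick, 50 wide (y), x from -30 (slot mouth) to +60 mm; origin on its underside, at the start on the spindle axis with x uphill, z outward. The 15 mm slot, mouth to x = 7.5, hangs on the stud. 2.5 mm lips on the mouth ends catch the tight nut's flange, pass once it turned 0.7 rad. Slide it 50 mm or more uphill along the face to free it.
- plate_1_fin (a point): Centre of the upright grip fin of plate 1: 24 mm long (plate x), 10 mm thick (plate y), 24 mm tall above the plate's upper side; 46 mm along plate x and 20 mm above the plate's underside.
- stand_2: Tilted spindle stand 2 of two alike, fixed. Origin: centre of its base (130 x 120 mm) on the bench, z up. The spindle leans 0.5 rad from vertical to the stand's own -x side (away from the robot): outward = (-sin 0.5, 0, cos 0.5), uphill = (cos 0.5, 0, sin 0.5) in its frame. It meets the upper face of the grey wheel (radius 62, 14 mm thick) 95 mm above the origin; a 12 mm stud stands there along outward.
- nut_2_grip (a point): Centre of the clamp nut's steel T-bar on stand 2, on the spindle axis, 51 mm outward of the wheel face when tight; turns and rises with the nut. z points outward, x along the bar: 48 mm long (x), 12 thick (y), 30 tall (z). Below it a 20 mm stem and a flange of radius 16, 6 mm thick, its underside 0.6 mm above the plate when tight.
- nut_2 (a joint): Turn of nut 2, rad: 0 tight (start), positive = counter-clockwise seen from outside, looking down on it. It turns only the way it loosens, up to 2.2 rad (left-hand nut: clockwise, negative; right-hand: positive) and stops hard the other way. Rises 4 mm outward per rad (quick multi-start thread), stays where left, friction 0.12 N m. One nut of the two is left-hand, not marked which.
- plate_2: Loose U-shaped dark steel plate on stand 2's wheel, about 150 g, 8 mm thick, 50 wide (y), x from -30 (slot mouth) to +60 mm; origin on its underside, at the start on the spindle axis with x uphill, z outward. The 15 mm slot, mouth to x = 7.5, hangs on the stud. 2.5 mm lips on the mouth ends catch the tight nut's flange, pass once it turned 0.7 rad. Slide it 50 mm or more uphill along the face to free it.
- plate_2_fin (a point): Centre of the upright grip fin of plate 2: 24 mm long (plate x), 10 mm thick (plate y), 24 mm tall above the plate's upper side; 46 mm along plate x and 20 mm above the plate's underside.
- glue: Bystander: white glue bottle, radius 28 mm, 130 mm tall, origin at the centre of its foot.
- spanner: Bystander: steel spanner about 190 mm long lying on the bench, origin under its middle.
- tin: Bystander: low tin, radius 36 mm, 70 mm tall, origin at the centre of its foot.
There are look-alikes about, which are no part of the job. Leave any orange or purple look-alike of the stand_2 alone. What is shaped like the plate_1 but blue is not meant.

How it is judged:
On the way, in this order (a step that is already met when the one before it is completed fails the run):
1. the left-hand nut is undone by a sixth of a turn (1.0 rad) or more while its plate is still on the stud (((value of joint nut_1 below -1 rad and distance of plate_1 from where it was at the start of the episode below 0.02 m) or (value of joint nut_2 below -1 rad and distance of plate_2 from where it was at the start of the episode below 0.02 m))), for 0.2 s.
2. its plate is drawn off the stud (((value of joint nut_1 below -1 rad and distance of plate_1 from where it was at the start of the episode above 0.06 m) or (value of joint nut_2 below -1 rad and distance of plate_2 from where it was at the start of the episode above 0.06 m))), for 0.1 s.
At the end, for the whole second after the job is handed in: The left-hand nut is undone by 1.0 rad or more; its plate rests released inside the tray, origin and fin over the inner floor, fin up, flat within 0.12 rad, underside within 5 mm of the floor; the other nut is within 0.15 rad of tight, its plate within 12 mm of its start (((x of plate_1 in the frame of tray between -0.067 and 0.067 m and y of plate_1 in the frame of tray between -0.087 and 0.087 m and x of plate_1_fin in the frame of tray between -0.067 and 0.067 m and y of plate_1_fin in the frame of tray between -0.087 and 0.087 m and z of plate_1 in the frame of tray below 0.013 m and angle between plate_1's own z axis and vertical below 0.12 rad and linear speed of plate_1 below 0.02 m/s and value of joint nut_1 below -1 rad and value of joint nut_2 between -0.15 and 0.15 rad and distance of plate_2 from where it was at the start of the episode below 0.012 m) or (x of plate_2 in the frame of tray between -0.067 and 0.067 m and y of plate_2 in the frame of tray between -0.087 and 0.087 m and x of plate_2_fin in the frame of tray between -0.067 and 0.067 m and y of plate_2_fin in the frame of tray between -0.087 and 0.087 m and z of plate_2 in the frame of tray below 0.013 m and angle between plate_2's own z axis and vertical below 0.12 rad and linear speed of plate_2 below 0.02 m/s and value of joint nut_2 below -1 rad and value of joint nut_1 between -0.15 and 0.15 rad and distance of plate_1 from where it was at the start of the episode below 0.012 m))); the robot touches nothing.
It fails at once if a bystander is moved by more than 30 mm (distance of any of glue, spanner, tin from where it was at the start of the episode above 0.03 m).
It fails at once if a plate is drawn off (moved by more than 30 mm) whose nut is not undone clockwise ((distance of plate_1 from where it was at the start of the episode above 0.03 m and value of joint nut_1 above -0.7 rad) or (distance of plate_2 from where it was at the start of the episode above 0.03 m and value of joint nut_2 above -0.7 rad)).
It fails at once if a plate falls or is flung (faster than 0.7 m/s with no finger on it) ((linear speed of plate_1 above 0.7 m/s and not (contact force between plate_1 and the fingers above 0.1 N)) or (linear speed of plate_2 above 0.7 m/s and not (contact force between plate_2 and the fingers above 0.1 N))).
It also fails if it takes over 72 s, if anything falls off the work surface, if the arm or the gripper's body presses on something with over 40 N, if the wrist force passes 120 N, or if a joint passes its speed limit or range.

ROBOT

A 6-joint arm with a two-finger parallel gripper is mounted at the origin on the work surface. World frame = base frame: x ahead of the robot, y to its left, z up, the work surface at z = 0. Lengths are in m, angles in rad, forces in N, time in s.
With the tool pointing down it reaches from about 0.325 to 0.925 m from the base axis. Payload 3.1 kg.
Tool frame: the origin (TCP) lies midway between the tips of the shut fingers; the grasp point (between the pads) lies 19 mm behind it (ctrl.grasp_offset is the distance from the TCP to the grasp point, in m); z points along the fingers, y is the direction in which the jaws open and shut (so a half turn about z gives the same grasp; the last joint's range is limited). The gripper opens to 85 mm and grips with 20 to 120 N. Pads are 22 mm wide; open, the fingers measure 114 mm over their backs; the gripper's body (76 mm by 85 mm) begins 54 mm behind the grasp point. The pads swing forward as they close: fully open they stand 13 mm farther back than shut.
Start: joints at [1.03, 0.217, 1.613, -0, 1.311, -0.112], TCP at [0.26, 0.568, 0.231] pointing down, gripper open.
Joint ranges: [-2.75, 2.75], [-0.78, 2.1], [0.31, 2.55], [-1.13, 4.27], [0.13, 2.63], [-2.58, 2.58]. Speed limits (rad/s): [2.79, 2.79, 3.14, 3.14, 3.14, 3.14].

INTERFACE

Orientations are given as a 3x3 rotation matrix whose columns are the frame's x, y, z axes.
In Python, from rig import sense, read_camera, job, look_for, pinpoint, ctrl gives the robot as it stands.
- The arm moves only by the shell command python3 -m pendant 'ROWS' [OPENING] [FORCE]. ROWS is JSON, a list of rows, each an object of numbers: "tx", "ty", "tz": the shift along the tool's x, y, z in units of 0.2 m (1.0 is 0.2 m); "rx", "ry", "rz": the turn, a rotation vector about the tool's x, y, z in units of pi rad (1.0 is pi rad). A call has 1 to 8 rows; each row shifts and turns the pose as measured when the row begins, along the tool's axes as they then stand; what a row does not reach is not made up. A row lasts 1/12 s, in which the tool goes at most 41.7 mm and 7.16 degrees, less where a joint would pass 70% of its speed; a pose out of reach is approached as far as the arm can. A call with a number of a shift or a turn outside -1 to 1 is refused whole. A call with a gripper value outside its range is refused whole. OPENING is the opening, from -1 (shut) to 1 (fully open), so that 0 is half open, set as the call begins (- or left out, the last holds). The fingers move at their own pace and stop on an object; FORCE is the grip in N (left out, the last holds). Time passes only in rows, so rows that do not move let the fingers close. It gives the time, the measured TCP pose, the force and the opening at its end, in the units of the state.
- sense(): the state, without advancing time (a new reading comes with each control period).
- read_camera(name): name is "scene" or "top" or "wrist"; returns a dict with "pixels" (400x640x3 uint8, red, green, blue), "z_map" (400x640 float32, m along the optical axis (not along the pixel's ray), 0 where there is no reading), "camera_matrix" (3x3 intrinsics, pixels), "R" (3x3) and "t" (3): a world point X has camera coordinates R X + t. Camera axes: x right, y down, z forward; pixel columns grow to the right and rows downward; lengths in m; the calibration is good to about 2 mm. A picture is of the moment at which its call begins.
- job.job_done(): hands the job in, once; it reports no verdict.
Trained networks look in a picture, given as the dict that the camera call returned (one of the last four; its "shot" number tells which), for a name from the list of things; names that differ only in an ending like _2 or _b are one class to them, and where a whole thing is asked for, a point or a joint stands for the part that bears it (a point fixed in the world has none). Each returns a list of dicts, best first, with "confidence" (0 to 1); they miss things now and then, are a little off and sometimes report something else, mostly with a low value. They report only what shows in the picture. A call takes as long as a camera call. They do not tell look-alikes from the thing itself.
- look_for(picture, name): "box" ([left, top, width, height] in pixels, round what is visible of it).
- pinpoint(picture, name): "point" ([column, row] in pixels: a listed point, or the origin of a listed thing).
The state is a dict: "clock": time; "joint_pos": joint angles; "joint_velocities": joint speeds; "joint_efforts": joint torques, N m; "tool_pos": TCP position; "eef_rot": TCP orientation; "force": force on the tool from outside, world axes, zero at the start; "wrist_torque": the same for the moment, N m; "gripper_width": finger opening in m.
Only numpy, scipy, OpenCV 4.12 (cv2) and the standard library are available. Lean on these libraries where they do the work, as an engineer would, in place of code of your own. Each camera call takes 0.05 s, during which the arm holds its last target.

## Working session

There is one attempt and no reset: what is moved stays moved. The work goes in short steps, Python scripts to look and compute and a shell command to move; the robot and the scene stay as the last step left them, time stands still between calls to the robot, and variables do not carry over. Pictures are saved under pics/ and viewed, and the job is handed in when it is done.

```bash
ls; mkdir -p pics
python3 - <<'E'
from rig import sense, read_camera, look_for, pinpoint, ctrl
import cv2
print(ctrl.grasp_offset); s=sense(); print(s['clock'],s['tool_pos'],s['eef_rot'],s['gripper_width'])
for n in ['scene','top']:
    p=read_camera(n); cv2.imwrite(f'pics/{n}0.png',p['pixels'][:,:,::-1])
    for k in ['tray','stand_1','nut_1_grip','plate_1','plate_1_fin','glue','spanner','tin']:
        print(n,k,[(([round(v) for v in d['point']]),round(d['confidence'],2)) for d in pinpoint(p,k)])
E
```

```text
pics
0.0187
0.0 [0.25942732 0.56770816 0.22994624] [[-9.09464243e-01  4.15780207e-01 -1.26887585e-03]
 [ 4.15782049e-01  9.09461854e-01 -2.10301386e-03]
 [ 2.79602641e-04 -2.44019171e-03 -9.99996984e-01]] 0.08539036058933948
scene tray [([307, 230], 0.9)]
scene stand_1 [([251, 276], 0.86), ([318, 165], 0.78), ([353, 185], 0.63), ([387, 159], 0.58)]
scene nut_1_grip [([246, 246], 0.45)]
scene plate_1 [([226, 330], 0.93), ([246, 253], 0.63), ([353, 160], 0.63)]
scene plate_1_fin [([225, 310], 0.95), ([242, 236], 0.72), ([341, 288], 0.46)]
scene glue [([340, 290], 0.56)]
scene spanner [([382, 233], 0.63), ([351, 150], 0.19)]
scene tin [([150, 280], 0.66)]
top tray [([335, 191], 0.69)]
top stand_1 [([405, 198], 0.97), ([233, 253], 0.79), ([238, 195], 0.59), ([177, 181], 0.56)]
top nut_1_grip [([415, 184], 0.45)]
top plate_1 [([237, 188], 0.88), ([458, 176], 0.84), ([410, 192], 0.82)]
top plate_1_fin [([410, 200], 0.87), ([444, 184], 0.61), ([404, 199], 0.4)]
top glue [([227, 194], 0.48)]
top spanner [([297, 127], 0.67)]
top tin [([294, 125], 0.67), ([466, 264], 0.56), ([329, 190], 0.53), ([236, 195], 0.31)]
```

View pics/scene0.png

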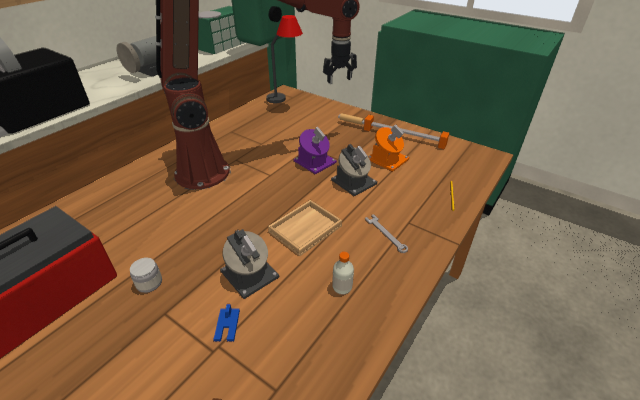

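View pics/top0.png

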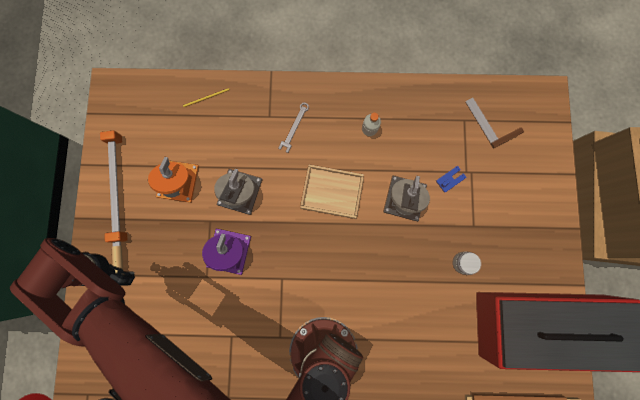

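```bash
cat > h.py <<'E'
import numpy as np, cv2
from rig import sense, read_camera, look_for, pinpoint, ctrl
def cloud(p):
    z=p['z_map'];K=p['camera_matrix'];v,u=np.mgrid[0:z.shape[0],0:z.shape[1]]
    c=np.stack([(u-K[0,2])/K[0,0]*z,(v-K[1,2])/K[1,1]*z,z],-1)
    w=(c-p['t'])@p['R']; w[z==0]=np.nan
    return w
def proj(p,X):
    c=np.atleast_2d(X)@p['R'].T+p['t'];q=c@p['camera_matrix'].T
    return q[:,:2]/q[:,2:]
def save(p,name,box=None,s=1):
    im=p['pixels'][:,:,::-1]
    if box: im=im[box[1]:box[3],box[0]:box[2]]
    cv2.imwrite('pics/'+name,cv2.resize(im,None,fx=s,fy=s,interpolation=cv2.INTER_CUBIC))
E
python3 - <<'E'
from h import *
p=read_camera('top'); w=cloud(p)
save(p,'c1.png',(205,150,275,220),8); save(p,'c2.png',(375,160,475,230),7)
print(p['t']@-p['R'], p['camera_matrix'][0,0])
for n,(u,v) in dict(left=(237,190),right=(407,197),tray=(332,191),glue=(372,124),tin=(467,263)).items():
    c=w[v-30:v+30,u-35:u+35].reshape(-1,3); c=c[~np.isnan(c[:,0])]
    m=c[c[:,2]>0.008]
    print(n, m.min(0).round(3),m.max(0).round(3), w[v,u].round(3))
E
```

```text
[0.30113718 0.0182347  1.39054746] 414.36841847914826
left [0.422 0.197 0.008] [0.613 0.416 0.167] [0.502 0.28  0.112]
right [ 0.42  -0.389  0.008] [ 0.608 -0.155  0.169] [ 0.49  -0.251  0.113]
tray [ 0.431 -0.123  0.008] [0.627 0.096 0.038] [ 0.522 -0.02   0.008]
glue [ 0.654 -0.268  0.008] [ 0.871 -0.035  0.136] [ 0.731 -0.145  0.094]
tin [ 0.2   -0.571  0.008] [ 0.39  -0.355  0.079] [ 0.292 -0.446  0.066]
```

View pics/c1.png

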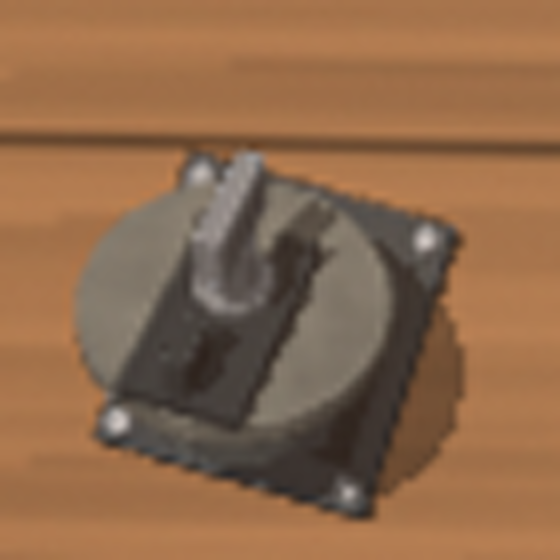

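View pics/c2.png

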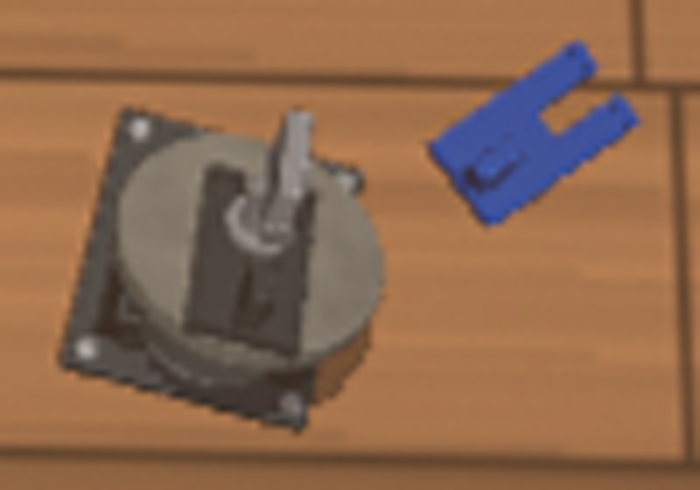

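```bash
cat > fit.py <<'E'
from h import *
from scipy.optimize import least_squares
def fitstand(w,c0,verbose=True):
    # w: Nx3 points, c0: guess of wheel face centre
    best=None
    P=w[np.linalg.norm(w-c0,axis=1)<0.13]
    def fr(yaw):
        c,s=np.cos(yaw),np.sin(yaw);R=np.array([[c,-s,0],[s,c,0],[0,0,1]])
        return R
    out=lambda yaw: fr(yaw)@np.array([-np.sin(.5),0,np.cos(.5)])
    # plane yaw + offset, robust
    Q=P[np.linalg.norm(P-c0,axis=1)<0.062]
    for y0 in np.arange(2.4,4.0,0.02):
        n=out(y0)
        d=Q@n
        h,e=np.histogram(d,bins=np.arange(d.min(),d.max()+.003,.003))
        k=h.argmax()
        if best is None or h[k]>best[0]: best=(h[k],y0,e[k]+.0015)
    _,y0,d0=best
    r=least_squares(lambda x:(Q@out(x[0])-x[1]),[y0,d0],loss='cauchy',f_scale=0.001)
    yaw,d=r.x; n=out(yaw); up=fr(yaw)@np.array([np.cos(.5),0,np.sin(.5)]); v=np.cross(n,up)
    on=P[abs(P@n-d)<.004]
    uv=np.stack([on@up,on@v],1).astype(np.float32)
    (cu,cv),rad=cv2.minEnclosingCircle(uv)
    C=cu*up+cv*v+d*n
    return yaw,C,rad,len(on)
E
python3 - <<'E'
from fit import *
for cam in ['top','scene']:
    p=read_camera(cam); w=cloud(p).reshape(-1,3); w=w[~np.isnan(w[:,0])]
    for c0 in ([.50,.285,.095],[.5,-.255,.095]):
        yaw,C,r,n=fitstand(w,np.array(c0)); print(cam,yaw.round(3),C.round(4),round(r,4),n)
E
```

```text
top 2.846 [0.5133 0.2933 0.0978] 0.0635 517
top 2.911 [ 0.5021 -0.2624  0.0972] 0.0643 531
scene 2.562 [0.5164 0.2853 0.0991] 0.0598 300
scene 2.903 [ 0.5028 -0.267   0.0946] 0.0626 934
```

```bash
cat > mv.py <<'E'
from h import *
from scipy.linalg import logm, expm
from scipy.spatial.transform import Rotation as Ro
def stand(yaw,C):
    n=np.array([-np.sin(.5)*np.cos(yaw),-np.sin(.5)*np.sin(yaw),np.cos(.5)])
    up=np.array([np.cos(.5)*np.cos(yaw),np.cos(.5)*np.sin(yaw),np.sin(.5)])
    return np.array(C),n,up,np.cross(n,up)
def plan(pos,R,step=0.036,ang=0.11):
    s=sense(); R0=np.array(s['eef_rot']);p0=np.array(s['tool_pos'])
    T0=np.eye(4);T0[:3,:3]=R0;T0[:3,3]=p0
    u,_,vt=np.linalg.svd(R);R=u@vt
    T1=np.eye(4);T1[:3,:3]=R;T1[:3,3]=pos
    rel=np.linalg.inv(T0)@T1
    rv=Ro.from_matrix(rel[:3,:3]).as_rotvec()
    n=int(np.ceil(max(np.linalg.norm(rel[:3,3])/step,np.linalg.norm(rv)/ang,1)))
    u,_,vt=np.linalg.svd(rel[:3,:3]); rel[:3,:3]=u@vt
    E=expm(np.real(logm(rel))/n)
    r=Ro.from_matrix(E[:3,:3]).as_rotvec()/np.pi; t=E[:3,3]/0.2
    print('n',n,'dist',np.linalg.norm(rel[:3,3]).round(4),'rot',(rv).round(3))
    print('tx %.4f ty %.4f tz %.4f rx %.4f ry %.4f rz %.4f'%(*t,*r))
    T=T0.copy();path=[]
    for _ in range(n): T=T@E;path.append(T[:3,3].round(3).tolist())
    print(path[::max(1,n//4)])
def toolR(n,x):
    z=-n; x=x-(x@z)*z; x/=np.linalg.norm(x)
    return np.stack([x,np.cross(z,x),z],1)
L=stand(2.85,[.514,.291,.096]); Rr=stand(2.907,[.5025,-.264,.096])
E
python3 - <<'E'
from mv import *
C,n,up,v=L
plan(C+n*.19+up*0.0,toolR(n,up))
E
```

```text
n 13 dist 0.458 rot [ 0.034  0.499 -0.134]
tx -0.1591 ty -0.0623 tz -0.0496 rx 0.0008 ry 0.0122 rz -0.0033
[[0.284, 0.544, 0.241], [0.358, 0.471, 0.264], [0.437, 0.4, 0.275], [0.518, 0.331, 0.275], [0.601, 0.265, 0.263]]
```

Candidates in the top image:
- Grey stands with dark plates at (237,190) and (407,197). These are the real ones, and the crops c1 and c2 confirm grey wheels with dark U-plates.
- Look-alikes are the orange stand (172,180), the purple stand (227,250) and the blue plate (451,179). I'll leave these alone.

I'll start with the left (+y) stand.

```bash
python3 -m pendant '[{"tx":-0.16,"ty":-0.062,"tz":-0.05,"ry":0.0122,"rz":-0.0033},{"tx":-0.16,"ty":-0.062,"tz":-0.05,"ry":0.0122,"rz":-0.0033},{"tx":-0.16,"ty":-0.062,"tz":-0.05,"ry":0.0122,"rz":-0.0033},{"tx":-0.16,"ty":-0.062,"tz":-0.05,"ry":0.0122,"rz":-0.0033},{"tx":-0.16,"ty":-0.062,"tz":-0.05,"ry":0.0122,"rz":-0.0033},{"tx":-0.16,"ty":-0.062,"tz":-0.05,"ry":0.0122,"rz":-0.0033},{"tx":-0.16,"ty":-0.062,"tz":-0.05,"ry":0.0122,"rz":-0.0033},{"tx":-0.16,"ty":-0.062,"tz":-0.05,"ry":0.0122,"rz":-0.0033}]' 1 40
python3 - <<'E'
from mv import *
C,n,up,v=L
plan(C+n*.19+up*0.0,toolR(n,up)); print(sense()['joint_pos'])
E
```

```text
n 13 dist 0.458 rot [ 0.034  0.499 -0.134]
tx -0.1591 ty -0.0623 tz -0.0496 rx 0.0008 ry 0.0122 rz -0.0033
[[0.284, 0.544, 0.241], [0.358, 0.471, 0.264], [0.437, 0.4, 0.275], [0.518, 0.331, 0.275], [0.601, 0.265, 0.263]]
[ 1.02982107e+00  2.16889375e-01  1.61342913e+00 -6.22762927e-06
  1.31133031e+00 -1.12228768e-01]schema error: expected keys tx, ty, tz, rx, ry, rz
```

```bash
python3 -m pendant '[{"tx":-0.16,"ty":-0.062,"tz":-0.05,"rx":0.001,"ry":0.0122,"rz":-0.0033},{"tx":-0.16,"ty":-0.062,"tz":-0.05,"rx":0.001,"ry":0.0122,"rz":-0.0033},{"tx":-0.16,"ty":-0.062,"tz":-0.05,"rx":0.001,"ry":0.0122,"rz":-0.0033},{"tx":-0.16,"ty":-0.062,"tz":-0.05,"rx":0.001,"ry":0.0122,"rz":-0.0033},{"tx":-0.16,"ty":-0.062,"tz":-0.05,"rx":0.001,"ry":0.0122,"rz":-0.0033},{"tx":-0.16,"ty":-0.062,"tz":-0.05,"rx":0.001,"ry":0.0122,"rz":-0.0033},{"tx":-0.16,"ty":-0.062,"tz":-0.05,"rx":0.001,"ry":0.0122,"rz":-0.0033},{"tx":-0.16,"ty":-0.062,"tz":-0.05,"rx":0.001,"ry":0.0122,"rz":-0.0033}]' 1 40
python3 - <<'E'
from mv import *
C,n,up,v=L
plan(C+n*.19+up*0.0,toolR(n,up)); print(sense()['joint_pos'].round(3))
E
```

```text
clock: 1.72
tool_pos: [0.466, 0.3778, 0.2784]
eef_rot: [[-0.9, 0.314, -0.301], [0.299, 0.949, 0.096], [0.316, -0.004, -0.949]]
force: [0.8, 0.2, -0.3]
gripper_width: 0.0854
n 5 dist 0.1769 rot [ 0.007  0.178 -0.027]
tx -0.1569 ty -0.0666 tz -0.0479 rx 0.0005 ry 0.0114 rz -0.0017
[[0.493, 0.355, 0.278], [0.52, 0.332, 0.276], [0.547, 0.309, 0.273], [0.574, 0.287, 0.268], [0.601, 0.265, 0.263]]
[ 0.452  0.263  1.499  0.22   1.616 -0.815]
```

```bash
python3 -m pendant '[{"tx":-0.157,"ty":-0.067,"tz":-0.048,"rx":0,"ry":0.0114,"rz":-0.002},{"tx":-0.157,"ty":-0.067,"tz":-0.048,"rx":0,"ry":0.0114,"rz":-0.002},{"tx":-0.157,"ty":-0.067,"tz":-0.048,"rx":0,"ry":0.0114,"rz":-0.002},{"tx":-0.157,"ty":-0.067,"tz":-0.048,"rx":0,"ry":0.0114,"rz":-0.002},{"tx":-0.157,"ty":-0.067,"tz":-0.048,"rx":0,"ry":0.0114,"rz":-0.002},{"tx":0,"ty":0,"tz":0,"rx":0,"ry":0,"rz":0}]'
python3 - <<'E'
from mv import *
C,n,up,v=L
plan(C+n*.19+up*0.0,toolR(n,up)); print(sense()['joint_pos'].round(3))
p=read_camera('wrist'); save(p,'w1.png'); print(-p['R'].T@p['t'],p['R'])
for k in ['nut_1_grip','plate_1_fin','plate_1','stand_1']: print(k,[(d['point'],round(d['confidence'],2)) for d in pinpoint(p,k)])
for nm,X in dict(C=C,grip=C+n*.051,fin=C+up*.046+n*.02).items(): print(nm,proj(p,X).round(1))
E
```

```text
clock: 2.22
tool_pos: [0.614, 0.2514, 0.2599]
eef_rot: [[-0.838, 0.294, -0.459], [0.252, 0.956, 0.151], [0.484, 0.011, -0.875]]
force: [-0.7, -0.6, -0.7]
gripper_width: 0.0854
n 1 dist 0.0187 rot [ 0.013 -0.005 -0.001]
tx 0.0770 ty 0.0455 tz 0.0271 rx 0.0041 ry -0.0015 rz -0.0003
[[0.601, 0.265, 0.263]]
[ 0.176  0.553  1.187  0.241  1.846 -1.086]
[0.62512695 0.24598003 0.41587407] [[ 0.29374718  0.95582392  0.01064091]
 [ 0.92846198 -0.28265562 -0.24096506]
 [-0.22731246  0.08066248 -0.97047546]]
nut_1_grip []
plate_1_fin []
plate_1 [([331.3, 165.1], 0.71)]
stand_1 [([302.1, 55.5], 0.9), ([326.7, 190.6], 0.77)]
C [[327.3 165.5]]
grip [[329.3 174.2]]
fin [[328.2 117.3]]
```

View pics/w1.png

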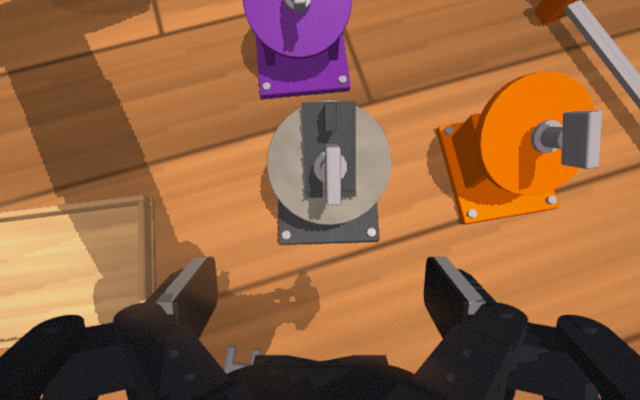

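```bash
cat > near.py <<'E'
from fit import *
from mv import stand
def measure(p,c0):
    w=cloud(p).reshape(-1,3); px=p['pixels'].reshape(-1,3); w=w[~np.isnan(w[:,0])]
    yaw,C,r,k=fitstand(w,np.array(c0)); print('yaw %.3f'%yaw,C.round(4),'r',round(r,4),k)
    S=stand(yaw,C); _,n,up,v=S
    q=w-C; L=np.stack([q@up,q@v,q@n],1)
    bar=L[(L[:,2]>.058)&(L[:,2]<.09)&(np.hypot(L[:,0],L[:,1])<.045)]
    if len(bar)>10:
        (c,wh,a)=cv2.minAreaRect(bar[:,:2].astype(np.float32)); 
        e=np.linalg.svd(bar[:,:2]-bar[:,:2].mean(0))[2][0]
        print('bar top ctr up,v',np.round(c,4),'size',np.round(wh,4),'top n',np.percentile(bar[:,2],[50,95]).round(4),'angle(up->v)',np.arctan2(e[1],e[0]).round(3),len(bar))
    fin=L[(L[:,2]>.022)&(L[:,2]<.045)&(L[:,0]>.028)&(L[:,0]<.15)&(abs(L[:,1])<.035)]
    if len(fin)>5:
        (c,wh,a)=cv2.minAreaRect(fin[:,:2].astype(np.float32)); print('fin up,v',np.round(c,4),np.round(wh,4),'top',np.percentile(fin[:,2],[50,95]).round(4),len(fin))
    pl=L[(L[:,2]>.005)&(L[:,2]<.011)&(abs(L[:,1])<.05)&(abs(L[:,0])<.08)]
    print('plate v range',np.percentile(pl[:,1],[1,99]).round(4),'up',np.percentile(pl[:,0],[1,99]).round(4))
    return S
E
python3 - <<'E'
from near import *
p=read_camera('wrist'); measure(p,[.514,.291,.096])
E
```

```text
yaw 2.876 [0.5139 0.2932 0.0946] r 0.062 6797
bar top ctr up,v [0.     0.0001] size [0.0116 0.0482] top n [0.0656 0.0668] angle(up->v) 3.139 853
fin up,v [0.0463 0.0003] [0.0232 0.0094] top [0.0318 0.0331] 305
plate v range [-0.0248  0.0246] up [-0.029   0.0595]
```

```bash
sed -i 's/^L=stand.*/L=stand(2.876,[.5139,.2932,.0946]); Rr=stand(2.907,[.5025,-.264,.096])/' mv.py
python3 - <<'E'
from mv import *
C,n,up,v=L
plan(C+n*.034,toolR(n,up)); print(sense()['joint_pos'].round(3))
plan(C+n*.12,toolR(n,up))
E
```

```text
n 5 dist 0.1659 rot [ 0.026 -0.001 -0.012]
tx 0.0054 ty 0.0052 tz 0.1657 rx 0.0017 ry -0.0000 rz -0.0008
[[0.593, 0.265, 0.239], [0.577, 0.272, 0.21], [0.561, 0.278, 0.182], [0.546, 0.283, 0.153], [0.53, 0.289, 0.124]]
[ 0.188  0.54   1.192  0.245  1.848 -1.084]
n 3 dist 0.0802 rot [ 0.026 -0.001 -0.012]
tx 0.0090 ty 0.0108 tz 0.1329 rx 0.0028 ry -0.0001 rz -0.0013
[[0.596, 0.266, 0.245], [0.583, 0.272, 0.222], [0.569, 0.278, 0.2]]
```

```bash
python3 -m pendant '[{"tx":0.009,"ty":0.01,"tz":0.133,"rx":0.003,"ry":0,"rz":-0.0013},{"tx":0.009,"ty":0.01,"tz":0.133,"rx":0.003,"ry":0,"rz":-0.0013},{"tx":0.009,"ty":0.01,"tz":0.133,"rx":0.003,"ry":0,"rz":-0.0013},{"tx":0,"ty":0,"tz":0,"rx":0,"ry":0,"rz":0}]' 0.2
python3 - <<'E'
from mv import *
C,n,up,v=L
plan(C+n*.034,toolR(n,up))
E
```

```text
clock: 2.85
tool_pos: [0.5669, 0.2833, 0.2058]
eef_rot: [[-0.855, 0.253, -0.452], [0.222, 0.967, 0.123], [0.468, 0.005, -0.884]]
force: [-0.7, -0.3, -1.3]
gripper_width: 0.0514
n 3 dist 0.0897 rot [-0.     0.013  0.01 ]
tx -0.0090 ty -0.0073 tz 0.1490 rx -0.0000 ry 0.0014 rz 0.0011
[[0.555, 0.285, 0.179], [0.542, 0.287, 0.152], [0.53, 0.289, 0.124]]
```

```bash
python3 -m pendant '[{"tx":-0.009,"ty":-0.007,"tz":0.14,"rx":0,"ry":0.0014,"rz":0.001},{"tx":-0.009,"ty":-0.007,"tz":0.12,"rx":0,"ry":0.0014,"rz":0.001},{"tx":-0.009,"ty":-0.007,"tz":0.08,"rx":0,"ry":0.0014,"rz":0.001},{"tx":0,"ty":0,"tz":0,"rx":0,"ry":0,"rz":0}]'
python3 - <<'E'
from mv import *
C,n,up,v=L
plan(C+n*.034,toolR(n,up))
E
```

```text
clock: 3.18
tool_pos: [0.5388, 0.2915, 0.1498]
eef_rot: [[-0.854, 0.254, -0.453], [0.221, 0.967, 0.125], [0.47, 0.007, -0.883]]
force: [-0.2, -0.9, -1.2]
gripper_width: 0.0513
n 1 dist 0.0271 rot [0.002 0.01  0.011]
tx -0.0232 ty -0.0250 tz 0.1312 rx 0.0005 ry 0.0033 rz 0.0034
[[0.53, 0.289, 0.124]]
```

```bash
python3 -m pendant '[{"tx":-0.02,"ty":-0.025,"tz":0.07,"rx":0,"ry":0.003,"rz":0.003},{"tx":-0.01,"ty":-0.01,"tz":0.07,"rx":0,"ry":0.001,"rz":0.001},{"tx":0,"ty":0,"tz":0,"rx":0,"ry":0,"rz":0}]'
python3 - <<'E'
from mv import *
C,n,up,v=L
plan(C+n*.034,toolR(n,up))
p=read_camera('wrist'); save(p,'w2.png')
E
```

```text
clock: 3.43
tool_pos: [0.5315, 0.2878, 0.1247]
eef_rot: [[-0.849, 0.264, -0.458], [0.231, 0.964, 0.129], [0.476, 0.004, -0.879]]
force: [-0.6, -0.1, -0.9]
gripper_width: 0.0514
n 1 dist 0.0021 rot [0.004 0.004 0.   ]
tx 0.0085 ty 0.0028 tz 0.0059 rx 0.0014 ry 0.0012 rz 0.0001
[[0.53, 0.289, 0.124]]
```

View pics/w2.png

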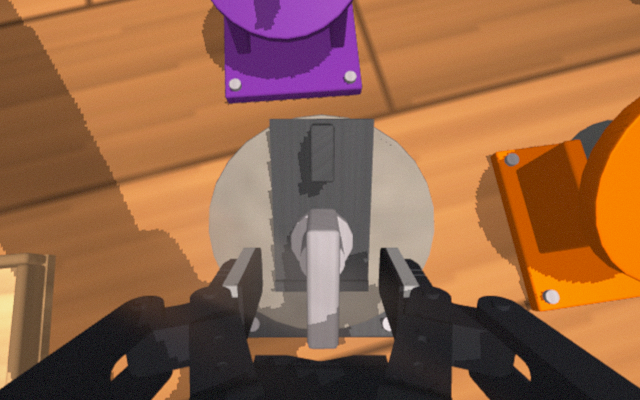

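The bar at (322,270) sits between the pads at (245,275) and (400,275), so I'll close on it.

```bash
python3 -m pendant '[{"tx":0.008,"ty":0.003,"tz":0.005,"rx":0,"ry":0,"rz":0},{"tx":0,"ty":0,"tz":0,"rx":0,"ry":0,"rz":0},{"tx":0,"ty":0,"tz":0,"rx":0,"ry":0,"rz":0},{"tx":0,"ty":0,"tz":0,"rx":0,"ry":0,"rz":0},{"tx":0,"ty":0,"tz":0,"rx":0,"ry":0,"rz":0},{"tx":0,"ty":0,"tz":0,"rx":0,"ry":0,"rz":0}]' -1 40
python3 - <<'E'
from mv import *
C,n,up,v=L
s=sense();print(s['force'],s['wrist_torque'],np.array(s['wrist_torque'])@n,s['gripper_width'])
plan(C+n*.034,toolR(n,up))
E
```

```text
clock: 3.98
tool_pos: [0.5329, 0.2883, 0.1276]
eef_rot: [[-0.85, 0.266, -0.454], [0.231, 0.964, 0.13], [0.472, 0.006, -0.881]]
force: [-0.3, 0.2, -1.0]
gripper_width: 0.0112
[-0.27494743  0.24588757 -0.96685515] [-0.14498078 -0.1973199   0.05628809] 0.007157863115090352 0.011157893358307854
n 1 dist 0.0046 rot [ 0.007  0.008 -0.   ]
tx 0.0071 ty -0.0013 tz 0.0217 rx 0.0021 ry 0.0025 rz -0.0000
[[0.53, 0.289, 0.124]]
```

```bash
python3 -m pendant '[{"tx":0,"ty":0,"tz":0,"rx":0,"ry":0,"rz":0.015},{"tx":0,"ty":0,"tz":0,"rx":0,"ry":0,"rz":0.015},{"tx":0,"ty":0,"tz":0,"rx":0,"ry":0,"rz":0.01}]'
python3 - <<'E'
from mv import *
C,n,up,v=L
s=sense();print(s['force'],s['wrist_torque'],np.array(s['wrist_torque'])@n,s['gripper_width'])
plan(C+n*.034,toolR(n,up))
p=read_camera('wrist'); save(p,'w3.png')
E
```

```text
clock: 4.23
tool_pos: [0.5329, 0.2882, 0.1276]
eef_rot: [[-0.813, 0.365, -0.454], [0.346, 0.93, 0.128], [0.469, -0.052, -0.882]]
force: [-1.2, -1.6, -2.0]
gripper_width: 0.0115
[-1.21558725 -1.58859141 -2.03798263] [ 0.47384444 -0.49535444  1.5209094 ] 1.61626684511977 0.011474849520815074
n 2 dist 0.0046 rot [ 0.005  0.009 -0.12 ]
tx 0.0037 ty -0.0007 tz 0.0109 rx 0.0008 ry 0.0014 rz -0.0192
[[0.531, 0.289, 0.126], [0.53, 0.289, 0.124]]
```

View pics/w3.png

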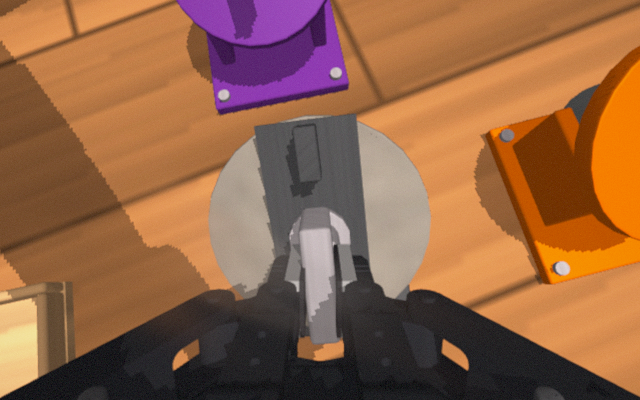

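Clockwise is blocked: 1.6 N·m against 0.12 N·m of friction, and in the picture the bar stays aligned with the plate (310,280). So this nut is right-hand, and the left-hand one is on the other stand. I'll release here without turning it back.

```bash
python3 -m pendant '[{"tx":0,"ty":0,"tz":0,"rx":0,"ry":0,"rz":0},{"tx":0,"ty":0,"tz":0,"rx":0,"ry":0,"rz":0},{"tx":0,"ty":0,"tz":0,"rx":0,"ry":0,"rz":0},{"tx":0,"ty":0,"tz":0,"rx":0,"ry":0,"rz":0},{"tx":0,"ty":0,"tz":-0.1,"rx":0,"ry":0,"rz":0},{"tx":0,"ty":0,"tz":-0.2,"rx":0,"ry":0,"rz":0},{"tx":0,"ty":0,"tz":-0.2,"rx":0,"ry":0,"rz":0},{"tx":0,"ty":0,"tz":-0.2,"rx":0,"ry":0,"rz":0}]' 0.2
python3 - <<'E'
from near import *
from mv import *
p=read_camera('wrist'); measure(p,[.514,.293,.095]); s=sense(); print(s['force'],s['gripper_width'],s['joint_pos'].round(2))
C,n,up,v=Rr
plan(C+n*.19,toolR(n,up))
E
```

```text
clock: 4.95
tool_pos: [0.59, 0.2701, 0.2443]
eef_rot: [[-0.802, 0.365, -0.474], [0.349, 0.929, 0.125], [0.485, -0.065, -0.872]]
force: [0.9, 0.7, -0.3]
gripper_width: 0.0511
yaw 2.878 [0.5132 0.2937 0.095 ] r 0.0625 7819
bar top ctr up,v [-0.0008  0.0003] size [0.012  0.0481] top n [0.0656 0.0668] angle(up->v) 3.136 1017
fin up,v [0.0451 0.0002] [0.0239 0.01  ] top [0.0318 0.0329] 377
plate v range [-0.0244  0.0249] up [-0.0299  0.0585]
[ 2.29250526 -0.3620032   5.27090203] 0.051584479734621484 [ 0.21  0.54  1.22  0.23  1.82 -0.96]
n 16 dist 0.5549 rot [ 0.018  0.002 -0.152]
tx -0.0461 ty -0.1658 tz -0.0227 rx 0.0004 ry 0.0000 rz -0.0030
[[0.594, 0.235, 0.255], [0.586, 0.096, 0.26], [0.584, -0.042, 0.262], [0.586, -0.181, 0.263]]
```

```bash
python3 -m pendant '[{"tx":-0.046,"ty":-0.166,"tz":-0.05,"rx":0,"ry":0,"rz":-0.003},{"tx":-0.046,"ty":-0.17,"tz":-0.04,"rx":0,"ry":0,"rz":-0.003},{"tx":-0.046,"ty":-0.17,"tz":-0.023,"rx":0,"ry":0,"rz":-0.003},{"tx":-0.046,"ty":-0.17,"tz":-0.023,"rx":0,"ry":0,"rz":-0.003},{"tx":-0.046,"ty":-0.17,"tz":-0.023,"rx":0,"ry":0,"rz":-0.003},{"tx":-0.046,"ty":-0.17,"tz":-0.023,"rx":0,"ry":0,"rz":-0.003},{"tx":-0.046,"ty":-0.17,"tz":-0.023,"rx":0,"ry":0,"rz":-0.003},{"tx":-0.046,"ty":-0.17,"tz":-0.023,"rx":0,"ry":0,"rz":-0.003}]'
python3 -m pendant '[{"tx":-0.046,"ty":-0.17,"tz":-0.023,"rx":0,"ry":0,"rz":-0.003},{"tx":-0.046,"ty":-0.17,"tz":-0.023,"rx":0,"ry":0,"rz":-0.003},{"tx":-0.046,"ty":-0.17,"tz":-0.023,"rx":0,"ry":0,"rz":-0.003},{"tx":-0.046,"ty":-0.17,"tz":-0.023,"rx":0,"ry":0,"rz":-0.003},{"tx":-0.046,"ty":-0.17,"tz":-0.023,"rx":0,"ry":0,"rz":-0.003}]'
python3 - <<'E'
from mv import *
C,n,up,v=Rr
print(sense()['joint_pos'].round(2)); plan(C+n*.19,toolR(n,up))
E
```

```text
clock: 5.67
tool_pos: [0.5923, -0.0175, 0.2777]
eef_rot: [[-0.849, 0.296, -0.438], [0.265, 0.955, 0.131], [0.458, -0.005, -0.889]]
force: [-0.3, -0.5, -0.0]
gripper_width: 0.051
clock: 6.08
tool_pos: [0.5933, -0.204, 0.2778]
eef_rot: [[-0.864, 0.256, -0.433], [0.22, 0.967, 0.132], [0.453, 0.019, -0.891]]
force: [0.3, 0.5, -0.7]
gripper_width: 0.0512
[-0.42  0.5   1.21 -0.06  1.89 -1.74]
n 3 dist 0.0826 rot [ 0.028  0.03  -0.012]
tx -0.0374 ty -0.1323 tz 0.0069 rx 0.0030 ry 0.0032 rz -0.0013
[[0.592, -0.231, 0.273], [0.592, -0.258, 0.268], [0.591, -0.285, 0.263]]
```

```bash
python3 -m pendant '[{"tx":-0.037,"ty":-0.132,"tz":0.01,"rx":0.003,"ry":0.003,"rz":-0.001},{"tx":-0.037,"ty":-0.132,"tz":0.01,"rx":0.003,"ry":0.003,"rz":-0.001},{"tx":-0.037,"ty":-0.1,"tz":0.01,"rx":0.003,"ry":0.003,"rz":-0.001},{"tx":0,"ty":0,"tz":0,"rx":0,"ry":0,"rz":0}]'
python3 - <<'E'
from near import *
from mv import *
p=read_camera('wrist'); S=measure(p,[.5025,-.264,.096]); save(p,'w4.png')
C,n,up,v=S
plan(C+n*.12,toolR(n,up))
E
```

```text
clock: 6.42
tool_pos: [0.5899, -0.2914, 0.261]
eef_rot: [[-0.853, 0.244, -0.461], [0.218, 0.97, 0.111], [0.474, -0.006, -0.881]]
force: [-0.8, 1.1, -0.1]
gripper_width: 0.0512
yaw 2.897 [ 0.5026 -0.2661  0.0945] r 0.062 7041
bar top ctr up,v [0.0002 0.    ] size [0.0119 0.0479] top n [0.0656 0.0667] angle(up->v) 3.136 899
fin up,v [ 0.046  -0.0004] [0.0094 0.0235] top [0.0318 0.0329] 329
plate v range [-0.0247  0.0246] up [-0.0287  0.0597]
n 2 dist 0.0702 rot [-0.003  0.007 -0.004]
tx -0.0006 ty 0.0050 tz 0.1753 rx -0.0005 ry 0.0010 rz -0.0006
[[0.574, -0.285, 0.231], [0.558, -0.28, 0.2]]
```

View pics/w4.png

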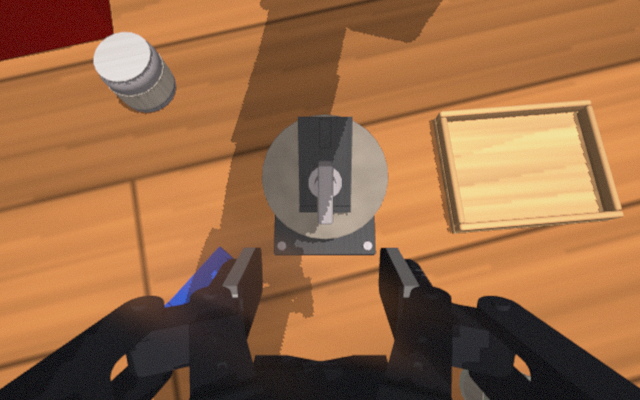

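```bash
sed -i 's/Rr=stand(.*/Rr=stand(2.897,[.5026,-.2661,.0945])/' mv.py
python3 -m pendant '[{"tx":0,"ty":0.005,"tz":0.16,"rx":0,"ry":0.001,"rz":0},{"tx":0,"ty":0.005,"tz":0.16,"rx":0,"ry":0.001,"rz":0},{"tx":0,"ty":0,"tz":0.1,"rx":0,"ry":0,"rz":0},{"tx":0,"ty":0,"tz":0,"rx":0,"ry":0,"rz":0}]'
python3 - <<'E'
from mv import *
C,n,up,v=Rr
plan(C+n*.034,toolR(n,up))
E
```

```text
clock: 6.8
tool_pos: [0.5536, -0.2762, 0.1887]
eef_rot: [[-0.855, 0.245, -0.457], [0.218, 0.969, 0.113], [0.471, -0.003, -0.882]]
force: [-0.3, 1.1, -0.9]
gripper_width: 0.0513
n 3 dist 0.0736 rot [-0.001  0.01  -0.004]
tx 0.0015 ty -0.0043 tz 0.1227 rx -0.0001 ry 0.0010 rz -0.0004
[[0.542, -0.274, 0.167], [0.53, -0.272, 0.146], [0.518, -0.27, 0.124]]
```

```bash
python3 -m pendant '[{"tx":0.002,"ty":-0.004,"tz":0.123,"rx":0,"ry":0.001,"rz":0},{"tx":0.002,"ty":-0.004,"tz":0.123,"rx":0,"ry":0.001,"rz":0},{"tx":0.002,"ty":-0.004,"tz":0.08,"rx":0,"ry":0.001,"rz":0},{"tx":0,"ty":0,"tz":0,"rx":0,"ry":0,"rz":0}]'
python3 - <<'E'
from mv import *
C,n,up,v=Rr
plan(C+n*.034,toolR(n,up))
E
```

```text
clock: 7.13
tool_pos: [0.5253, -0.2672, 0.1353]
eef_rot: [[-0.855, 0.242, -0.459], [0.214, 0.97, 0.113], [0.472, -0.002, -0.881]]
force: [0.2, 0.5, -1.5]
gripper_width: 0.0513
n 1 dist 0.0133 rot [-0.002  0.008 -0.001]
tx 0.0004 ty -0.0222 tz 0.0626 rx -0.0006 ry 0.0026 rz -0.0003
[[0.518, -0.27, 0.124]]
```

```bash
python3 -m pendant '[{"tx":0.0,"ty":-0.022,"tz":0.06,"rx":0,"ry":0.0025,"rz":0},{"tx":0.0,"ty":-0.005,"tz":0.015,"rx":0,"ry":0,"rz":0},{"tx":0,"ty":0,"tz":0,"rx":0,"ry":0,"rz":0}]'
python3 - <<'E'
from mv import *
C,n,up,v=Rr
plan(C+n*.034,toolR(n,up))
E
```

```text
clock: 7.38
tool_pos: [0.5203, -0.2706, 0.1253]
eef_rot: [[-0.854, 0.24, -0.461], [0.213, 0.971, 0.111], [0.474, -0.003, -0.88]]
force: [0.1, -0.2, 0.2]
gripper_width: 0.0515
n 1 dist 0.0021 rot [-0.004  0.006  0.   ]
tx 0.0061 ty 0.0003 tz 0.0088 rx -0.0012 ry 0.0019 rz 0.0001
[[0.518, -0.27, 0.124]]
```

```bash
python3 -m pendant '[{"tx":0.006,"ty":0,"tz":0.008,"rx":0,"ry":0.002,"rz":0},{"tx":0,"ty":0,"tz":0,"rx":0,"ry":0,"rz":0},{"tx":0,"ty":0,"tz":0,"rx":0,"ry":0,"rz":0},{"tx":0,"ty":0,"tz":0,"rx":0,"ry":0,"rz":0},{"tx":0,"ty":0,"tz":0,"rx":0,"ry":0,"rz":0},{"tx":0,"ty":0,"tz":0,"rx":0,"ry":0,"rz":0}]' -1 40
python3 -m pendant '[{"tx":0,"ty":0,"tz":0,"rx":0,"ry":0,"rz":0.015},{"tx":0,"ty":0,"tz":0,"rx":0,"ry":0,"rz":0.015},{"tx":0,"ty":0,"tz":0,"rx":0,"ry":0,"rz":0.01}]'
python3 - <<'E'
from mv import *
C,n,up,v=Rr
s=sense();print(s['force'],s['wrist_torque'],np.array(s['wrist_torque'])@n,s['gripper_width'])
plan(C+n*.034,toolR(n,up))
E
```

```text
clock: 7.88
tool_pos: [0.5213, -0.2708, 0.1275]
eef_rot: [[-0.854, 0.241, -0.462], [0.213, 0.971, 0.111], [0.475, -0.004, -0.88]]
force: [-0.9, -0.1, -0.1]
gripper_width: 0.0113
clock: 8.13
tool_pos: [0.5215, -0.2711, 0.128]
eef_rot: [[-0.816, 0.349, -0.462], [0.337, 0.935, 0.111], [0.471, -0.065, -0.88]]
force: [-0.2, -0.4, -0.6]
gripper_width: 0.0112
[-0.15281077 -0.39875367 -0.57627167] [ 0.03972924 -0.17270647  0.09454312] 0.12150059985884272 0.011150029916520683
n 2 dist 0.0049 rot [-0.004  0.005 -0.13 ]
tx 0.0027 ty 0.0004 tz 0.0119 rx -0.0007 ry 0.0008 rz -0.0207
[[0.52, -0.271, 0.126], [0.518, -0.27, 0.124]]
```

The torque is 0.12 N·m, just thread friction, so this nut gives clockwise and is the left-hand one. I'll keep turning and follow its rise.

```bash
python3 -m pendant '[{"tx":0,"ty":0,"tz":-0.002,"rx":0,"ry":0,"rz":0.035},{"tx":0,"ty":0,"tz":-0.002,"rx":0,"ry":0,"rz":0.035},{"tx":0,"ty":0,"tz":-0.002,"rx":0,"ry":0,"rz":0.035},{"tx":0,"ty":0,"tz":-0.002,"rx":0,"ry":0,"rz":0.035},{"tx":0,"ty":0,"tz":-0.002,"rx":0,"ry":0,"rz":0.035},{"tx":0,"ty":0,"tz":-0.002,"rx":0,"ry":0,"rz":0.035}]'
python3 - <<'E'
from mv import *
C,n,up,v=Rr
s=sense();print(s['force'],np.array(s['wrist_torque'])@n,s['gripper_width'],s['joint_pos'].round(2))
plan(C+n*.034,toolR(n,up))
E
python3 -m pendant '[{"tx":0,"ty":0,"tz":-0.002,"rx":0,"ry":0,"rz":0.035},{"tx":0,"ty":0,"tz":-0.002,"rx":0,"ry":0,"rz":0.035},{"tx":0,"ty":0,"tz":-0.002,"rx":0,"ry":0,"rz":0.035},{"tx":0,"ty":0,"tz":-0.002,"rx":0,"ry":0,"rz":0.035},{"tx":0,"ty":0,"tz":-0.002,"rx":0,"ry":0,"rz":0.035},{"tx":0,"ty":0,"tz":-0.002,"rx":0,"ry":0,"rz":0.035}]'
python3 - <<'E'
from mv import *
C,n,up,v=Rr
s=sense();print(s['force'],np.array(s['wrist_torque'])@n,s['gripper_width'],s['joint_pos'].round(2))
plan(C+n*.034,toolR(n,up))
E
```

```text
clock: 8.63
tool_pos: [0.5219, -0.2724, 0.1308]
eef_rot: [[-0.409, 0.786, -0.464], [0.854, 0.509, 0.109], [0.321, -0.352, -0.879]]
force: [-0.9, 0.3, 0.3]
gripper_width: 0.0112
[-0.90324856  0.30254646  0.27855366] 0.1385199016298988 0.011235686578596686 [-0.53  0.56  1.43 -0.14  1.63 -1.01]
n 8 dist 0.0077 rot [-0.005  0.006 -0.818]
tx 0.0006 ty 0.0007 tz 0.0047 rx -0.0002 ry 0.0002 rz -0.0325
[[0.521, -0.272, 0.13], [0.521, -0.272, 0.128], [0.52, -0.271, 0.127], [0.519, -0.27, 0.125]]
clock: 9.13
tool_pos: [0.5219, -0.2729, 0.1338]
eef_rot: [[0.186, 0.864, -0.467], [0.982, -0.152, 0.109], [0.023, -0.479, -0.877]]
force: [-0.2, 0.6, -0.5]
gripper_width: 0.0113
[-0.17043756  0.58799336 -0.52806235] 0.18458414334253478 0.01131033788324118 [-0.53  0.56  1.42 -0.14  1.64 -0.32]
n 14 dist 0.0105 rot [-0.006  0.006 -1.509]
tx 0.0003 ty 0.0008 tz 0.0037 rx -0.0001 ry 0.0001 rz -0.0343
[[0.522, -0.273, 0.133], [0.521, -0.272, 0.131], [0.52, -0.272, 0.129], [0.52, -0.271, 0.127], [0.519, -0.27, 0.125]]
```

```bash
python3 -m pendant '[{"tx":0,"ty":0,"tz":0,"rx":0,"ry":0,"rz":0},{"tx":0,"ty":0,"tz":0,"rx":0,"ry":0,"rz":0},{"tx":0,"ty":0,"tz":0,"rx":0,"ry":0,"rz":0},{"tx":0,"ty":0,"tz":0,"rx":0,"ry":0,"rz":0},{"tx":0,"ty":0,"tz":-0.1,"rx":0,"ry":0,"rz":0},{"tx":0,"ty":0,"tz":-0.2,"rx":0,"ry":0,"rz":0},{"tx":0,"ty":0,"tz":-0.2,"rx":0,"ry":0,"rz":0},{"tx":0,"ty":0,"tz":0,"rx":0,"ry":0,"rz":-0.0345}]' 0.2
python3 - <<'E'
from mv import *
C,n,up,v=Rr
plan(C+n*.11+up*.046,toolR(n,up))
E
```

```text
clock: 9.8
tool_pos: [0.5674, -0.2834, 0.2217]
eef_rot: [[0.081, 0.877, -0.474], [0.993, -0.032, 0.112], [0.083, -0.479, -0.874]]
force: [0.3, -0.8, 1.9]
gripper_width: 0.0512
n 13 dist 0.0554 rot [-0.011 -0.002 -1.388]
tx 0.0138 ty -0.0120 tz 0.0131 rx -0.0003 ry -0.0001 rz -0.0340
[[0.564, -0.28, 0.221], [0.553, -0.273, 0.219], [0.541, -0.268, 0.217], [0.528, -0.267, 0.215], [0.515, -0.269, 0.213]]
```

```bash
python3 -m pendant '[{"tx":0.014,"ty":-0.012,"tz":0,"rx":0,"ry":0,"rz":-0.036},{"tx":0.014,"ty":-0.012,"tz":0,"rx":0,"ry":0,"rz":-0.036},{"tx":0.014,"ty":-0.012,"tz":0,"rx":0,"ry":0,"rz":-0.036},{"tx":0.014,"ty":-0.012,"tz":0,"rx":0,"ry":0,"rz":-0.036},{"tx":0.014,"ty":-0.012,"tz":0,"rx":0,"ry":0,"rz":-0.036},{"tx":0.014,"ty":-0.012,"tz":0,"rx":0,"ry":0,"rz":-0.036},{"tx":0.014,"ty":-0.012,"tz":0,"rx":0,"ry":0,"rz":-0.036},{"tx":0.014,"ty":-0.012,"tz":0,"rx":0,"ry":0,"rz":-0.036}]'
python3 -m pendant '[{"tx":0.014,"ty":-0.012,"tz":0,"rx":0,"ry":0,"rz":-0.036},{"tx":0.014,"ty":-0.012,"tz":0,"rx":0,"ry":0,"rz":-0.036},{"tx":0.014,"ty":-0.012,"tz":0,"rx":0,"ry":0,"rz":-0.036},{"tx":0.014,"ty":-0.012,"tz":0,"rx":0,"ry":0,"rz":-0.036},{"tx":0,"ty":0,"tz":0,"rx":0,"ry":0,"rz":0}]'
python3 - <<'E'
from near import *
from mv import *
p=read_camera('wrist'); measure(p,Rr[0]); save(p,'w5.png')
C,n,up,v=Rr
plan(C+n*.085+up*.046,toolR(n,up))
E
```

```text
clock: 10.47
tool_pos: [0.5492, -0.2719, 0.2397]
eef_rot: [[-0.678, 0.569, -0.465], [0.595, 0.796, 0.106], [0.431, -0.205, -0.879]]
force: [-0.2, -0.3, -0.6]
gripper_width: 0.0509
clock: 10.88
tool_pos: [0.5358, -0.2757, 0.2472]
eef_rot: [[-0.866, 0.186, -0.464], [0.155, 0.982, 0.105], [0.475, 0.019, -0.88]]
force: [0.6, 0.1, -0.3]
gripper_width: 0.0515
yaw 2.896 [ 0.5012 -0.2657  0.0952] r 0.0633 7240
bar top ctr up,v [-0.0011  0.0001] size [0.0128 0.048 ] top n [0.0713 0.0728] angle(up->v) -1.514 1531
fin up,v [ 0.0445 -0.    ] [0.0244 0.0099] top [0.0318 0.033 ] 408
plate v range [-0.0247  0.0246] up [-0.0088  0.0584]
n 2 dist 0.0656 rot [-0.011  0.004  0.055]
tx 0.0087 ty 0.0043 tz 0.1638 rx -0.0017 ry 0.0007 rz 0.0088
[[0.52, -0.271, 0.219], [0.503, -0.266, 0.191]]
```

View pics/w5.png

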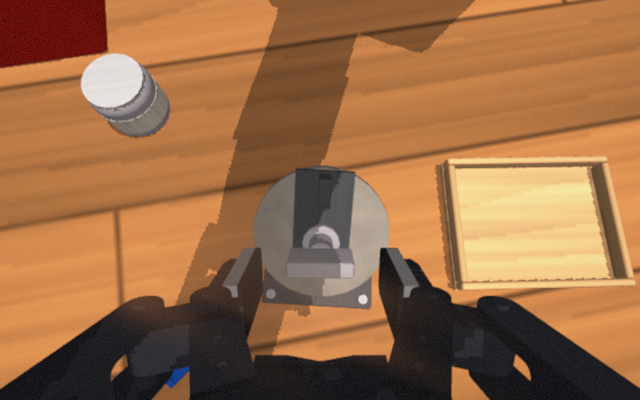

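```bash
python3 -m pendant '[{"tx":0.009,"ty":0.004,"tz":0.15,"rx":-0.002,"ry":0.001,"rz":0.009},{"tx":0.009,"ty":0.004,"tz":0.15,"rx":-0.002,"ry":0.001,"rz":0.009},{"tx":0,"ty":0,"tz":0.03,"rx":0,"ry":0,"rz":0},{"tx":0,"ty":0,"tz":0,"rx":0,"ry":0,"rz":0}]' -0.2
python3 - <<'E'
from mv import *
C,n,up,v=Rr
plan(C+n*.014+up*.0465,toolR(n,up))
E
```

```text
clock: 11.27
tool_pos: [0.5043, -0.2666, 0.1911]
eef_rot: [[-0.851, 0.253, -0.461], [0.225, 0.967, 0.116], [0.475, -0.005, -0.88]]
force: [-0.0, -0.0, 0.7]
gripper_width: 0.0339
n 2 dist 0.0717 rot [ 0.001  0.005 -0.012]
tx 0.0049 ty 0.0001 tz 0.1791 rx 0.0001 ry 0.0007 rz -0.0020
[[0.487, -0.262, 0.16], [0.47, -0.258, 0.129]]
```

```bash
python3 -m pendant '[{"tx":0.004,"ty":0,"tz":0.14,"rx":0,"ry":0.001,"rz":-0.002},{"tx":0.004,"ty":0,"tz":0.12,"rx":0,"ry":0.001,"rz":-0.002},{"tx":0,"ty":0,"tz":0,"rx":0,"ry":0,"rz":0}]'
python3 - <<'E'
from mv import *
C,n,up,v=Rr
plan(C+n*.014+up*.0465,toolR(n,up))
E
```

```text
clock: 11.52
tool_pos: [0.482, -0.2616, 0.1483]
eef_rot: [[-0.853, 0.243, -0.461], [0.214, 0.97, 0.113], [0.475, -0.002, -0.88]]
force: [-0.9, 0.5, -1.0]
gripper_width: 0.0342
n 1 dist 0.0232 rot [-0.002  0.005 -0.001]
tx 0.0115 ty 0.0033 tz 0.1152 rx -0.0005 ry 0.0016 rz -0.0004
[[0.47, -0.258, 0.129]]
```

```bash
python3 -m pendant '[{"tx":0.012,"ty":0.003,"tz":0.09,"rx":0,"ry":0.001,"rz":0},{"tx":0,"ty":0,"tz":0.02,"rx":0,"ry":0,"rz":0},{"tx":0,"ty":0,"tz":0,"rx":0,"ry":0,"rz":0}]'
python3 - <<'E'
from mv import *
C,n,up,v=Rr
plan(C+n*.014+up*.0465,toolR(n,up)); print(sense()['force'])
p=read_camera('wrist'); save(p,'w6.png')
E
```

```text
clock: 11.77
tool_pos: [0.474, -0.2597, 0.1337]
eef_rot: [[-0.855, 0.243, -0.459], [0.216, 0.97, 0.111], [0.472, -0.005, -0.882]]
force: [-0.1, -0.4, 0.4]
gripper_width: 0.0345
n 1 dist 0.0068 rot [-0.004  0.008 -0.003]
tx 0.0103 ty 0.0038 tz 0.0320 rx -0.0012 ry 0.0027 rz -0.0010
[[0.47, -0.258, 0.129]]
[-0.12683315 -0.40061541  0.41968164]
```

View pics/w6.png

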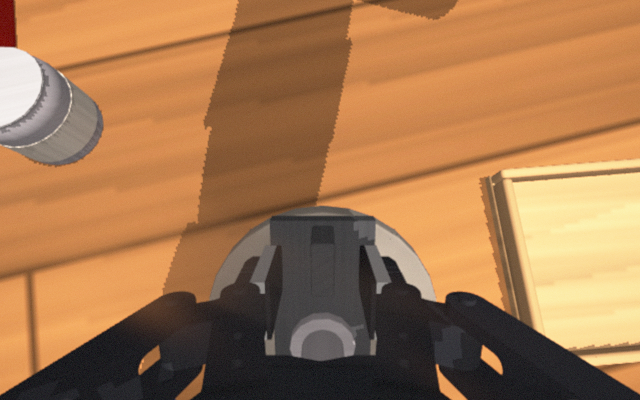

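The fin at (322,250) lies between the pads at (265,275) and (378,275). I'll go down the last few millimetres and close.

```bash
python3 -m pendant '[{"tx":0.01,"ty":0.003,"tz":0.03,"rx":-0.001,"ry":0.0027,"rz":-0.001},{"tx":0.004,"ty":0,"tz":0.01,"rx":0,"ry":0,"rz":0}]'
python3 -m pendant '[{"tx":0,"ty":0,"tz":0,"rx":0,"ry":0,"rz":0},{"tx":0,"ty":0,"tz":0,"rx":0,"ry":0,"rz":0},{"tx":0,"ty":0,"tz":0,"rx":0,"ry":0,"rz":0},{"tx":0,"ty":0,"tz":0,"rx":0,"ry":0,"rz":0},{"tx":0,"ty":0,"tz":0,"rx":0,"ry":0,"rz":0}]' -1 70
python3 - <<'E'
from mv import *
C,n,up,v=Rr
plan(C+n*.014+up*.0465,toolR(n,up)); print(sense()['force'])
plan(C+n*.018+up*.1065,toolR(n,up))
E
```

```text
clock: 11.98
tool_pos: [0.4712, -0.259, 0.1309]
eef_rot: [[-0.854, 0.241, -0.461], [0.213, 0.97, 0.113], [0.475, -0.002, -0.88]]
force: [-0.2, -1.0, -0.2]
gripper_width: 0.0344
clock: 12.4
tool_pos: [0.4732, -0.2599, 0.1325]
eef_rot: [[-0.856, 0.241, -0.457], [0.214, 0.97, 0.111], [0.47, -0.003, -0.882]]
force: [0.0, 0.8, -2.1]
gripper_width: 0.0077
n 1 dist 0.0055 rot [-0.003  0.01  -0.001]
tx 0.0101 ty 0.0058 tz 0.0248 rx -0.0010 ry 0.0033 rz -0.0002
[[0.47, -0.258, 0.129]]
[ 0.03458313  0.75442844 -2.14251729]
n 2 dist 0.062 rot [-0.003  0.01  -0.001]
tx 0.1549 ty 0.0028 tz 0.0013 rx -0.0005 ry 0.0016 rz -0.0001
[[0.447, -0.253, 0.147], [0.42, -0.246, 0.161]]
```

Width reads 7.7 mm, so the pads only hold the top of the fin. I'll reopen and seat them deeper.

```bash
python3 -m pendant '[{"tx":0,"ty":0,"tz":0,"rx":0,"ry":0,"rz":0},{"tx":0,"ty":0,"tz":0,"rx":0,"ry":0,"rz":0},{"tx":0.01,"ty":0.006,"tz":0.02,"rx":0,"ry":0.003,"rz":0},{"tx":0,"ty":0,"tz":0.02,"rx":0,"ry":0,"rz":0}]' -0.4
python3 - <<'E'
from mv import *
C,n,up,v=Rr
plan(C+n*.0125+up*.0465,toolR(n,up)); print(sense()['force'])
E
```

```text
clock: 12.73
tool_pos: [0.4685, -0.2578, 0.1273]
eef_rot: [[-0.852, 0.241, -0.465], [0.214, 0.97, 0.112], [0.478, -0.004, -0.878]]
force: [0.2, -0.7, 0.3]
gripper_width: 0.0257
n 1 dist 0.0006 rot [-0.004  0.001 -0.001]
tx -0.0003 ty 0.0010 tz -0.0027 rx -0.0012 ry 0.0005 rz -0.0004
[[0.469, -0.258, 0.128]]
[ 0.16755024 -0.71993643  0.32717522]
```

```bash
python3 -m pendant '[{"tx":0.001,"ty":0,"tz":0.003,"rx":0,"ry":0,"rz":0},{"tx":0.001,"ty":0,"tz":0.003,"rx":0,"ry":0,"rz":0},{"tx":0.001,"ty":0,"tz":0.003,"rx":0,"ry":0,"rz":0},{"tx":0,"ty":0,"tz":0.002,"rx":0,"ry":0,"rz":0}]' -1 70
python3 - <<'E'
from mv import *
C,n,up,v=Rr
plan(C+n*.0125+up*.0465,toolR(n,up)); print(sense()['force'])
p=read_camera('wrist'); save(p,'w7.png')
E
```

```text
clock: 13.07
tool_pos: [0.4672, -0.2575, 0.1263]
eef_rot: [[-0.852, 0.242, -0.464], [0.214, 0.97, 0.112], [0.477, -0.004, -0.879]]
force: [1.3, -0.2, 1.4]
gripper_width: 0.0085
n 1 dist 0.0022 rot [-0.004  0.003 -0.002]
tx -0.0034 ty 0.0012 tz -0.0104 rx -0.0012 ry 0.0008 rz -0.0005
[[0.469, -0.258, 0.128]]
[ 1.30662373 -0.22571302  1.37003314]
```

View pics/w7.png

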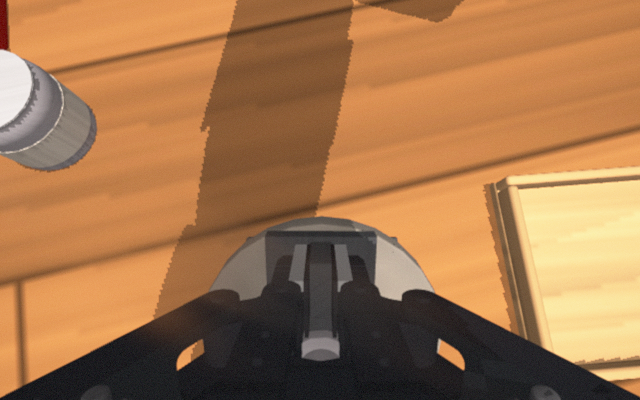

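```bash
python3 -m pendant '[{"tx":0.03,"ty":0,"tz":-0.006,"rx":0,"ry":0,"rz":0},{"tx":0.05,"ty":0,"tz":-0.002,"rx":0,"ry":0,"rz":0},{"tx":0.05,"ty":0,"tz":-0.002,"rx":0,"ry":0,"rz":0}]'
python3 - <<'E'
from mv import *
C,n,up,v=Rr
s=sense();d=s['tool_pos']-C;print(d@up,d@v,d@n,s['force'],s['gripper_width'])
plan(C+n*.014+up*.11,toolR(n,up))
p=read_camera('wrist'); save(p,'w8.png')
E
```

```text
clock: 13.37
tool_pos: [0.4448, -0.2516, 0.1389]
eef_rot: [[-0.852, 0.241, -0.465], [0.213, 0.971, 0.112], [0.478, -0.003, -0.878]]
force: [1.6, 1.0, -0.9]
gripper_width: 0.0083
0.07355940806476623 -9.476164222382074e-05 0.010399329745928325 [ 1.57211046  0.99826778 -0.88280973] 0.008317085383128845
n 2 dist 0.0366 rot [-0.003  0.002 -0.   ]
tx 0.0911 ty -0.0003 tz -0.0091 rx -0.0005 ry 0.0002 rz -0.0001
[[0.43, -0.248, 0.149], [0.415, -0.244, 0.16]]
```

View pics/w8.png

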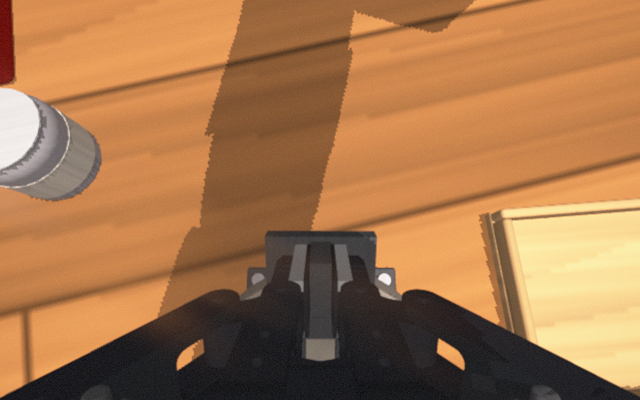

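The plate moves with the gripper, and its edge at (320,233) now overhangs the wheel. I'll keep going uphill.

```bash
python3 -m pendant '[{"tx":0.06,"ty":0,"tz":-0.002,"rx":0,"ry":0,"rz":0},{"tx":0.06,"ty":0,"tz":-0.002,"rx":0,"ry":0,"rz":0},{"tx":0.06,"ty":0,"tz":-0.002,"rx":0,"ry":0,"rz":0},{"tx":0.06,"ty":0,"tz":-0.002,"rx":0,"ry":0,"rz":0},{"tx":0,"ty":0,"tz":0,"rx":0,"ry":0,"rz":0}]'
python3 - <<'E'
from mv import *
C,n,up,v=Rr
s=sense();d=s['tool_pos']-C;print(d@up,d@v,d@n,s['force'],s['gripper_width'])
p=read_camera('top'); save(p,'t2.png',(340,130,500,250),5)
E
```

```text
clock: 13.83
tool_pos: [0.3981, -0.2393, 0.1654]
eef_rot: [[-0.851, 0.242, -0.467], [0.214, 0.97, 0.114], [0.48, -0.003, -0.877]]
force: [0.7, -0.2, -2.1]
gripper_width: 0.0085
0.1286511107614537 -0.0006870553770773629 0.010481173223292553 [ 0.70558708 -0.24880173 -2.14550922] 0.008474733495635494
```

View pics/t2.png

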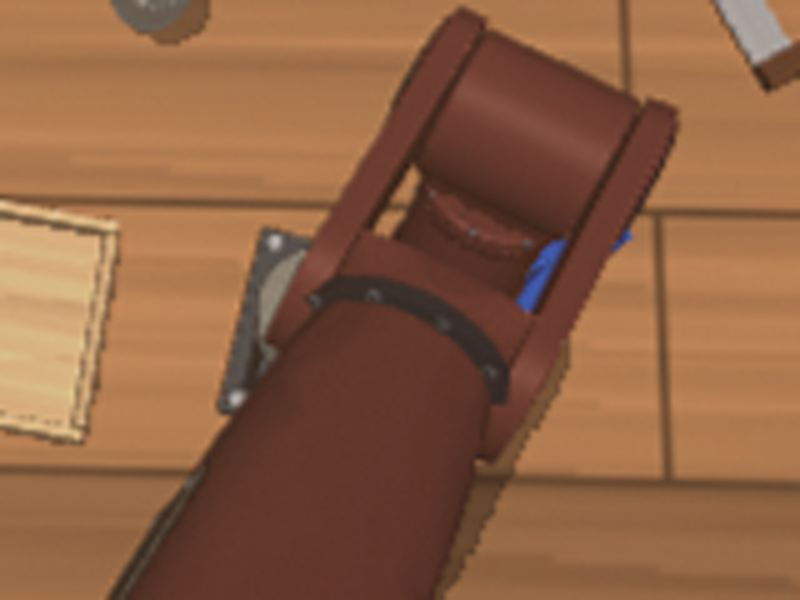

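```bash
python3 -m pendant '[{"tx":0.03,"ty":0,"tz":-0.08,"rx":0,"ry":0,"rz":0},{"tx":0,"ty":0,"tz":-0.15,"rx":0,"ry":0,"rz":0},{"tx":0,"ty":0,"tz":-0.15,"rx":0,"ry":0,"rz":0},{"tx":0,"ty":0,"tz":-0.08,"rx":0,"ry":0,"rz":0},{"tx":0,"ty":0,"tz":0,"rx":0,"ry":0,"rz":0}]'
python3 - <<'E'
from mv import *
s=sense();print(s['force'],s['gripper_width'])
p=read_camera('top'); save(p,'t3.png'); w=cloud(p)
pts=[]
for v in range(150,235):
    for u in range(290,375):
        X=w[v,u]
        if 0.022<X[2]<0.034: pts.append(X)
pts=np.array(pts);r=cv2.minAreaRect(pts[:,:2].astype(np.float32)); print(len(pts),r)
p=read_camera('scene'); save(p,'s3.png')
E
```

```text
clock: 14.3
tool_pos: [0.4351, -0.2471, 0.2468]
eef_rot: [[-0.848, 0.243, -0.471], [0.212, 0.97, 0.119], [0.486, 0.001, -0.874]]
force: [0.5, -0.6, -1.8]
gripper_width: 0.0082
[ 0.52581519 -0.55902346 -1.77460531] 0.008237792162503414
469 ((0.5207129120826721, -0.018609218299388885), (0.18968990445137024, 0.15072943270206451), 80.45995330810547)
```

View pics/t3.png

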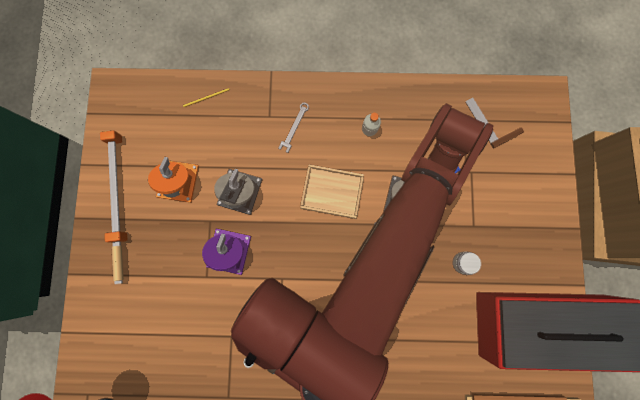

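View pics/s3.png

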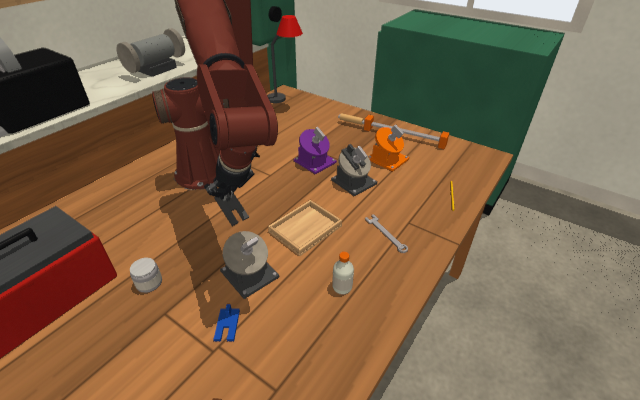

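```bash
cat >> mv.py <<'E'
TX=np.array([.9862,-.1657,0]); TC=np.array([.5207,-.0186,0])
RT=toolR(np.array([0,0,1.]),-TX); TG=TC-TX*.031
E
python3 - <<'E'
from mv import *
plan(TG+[0,0,.19],RT); print(sense()['joint_pos'].round(2))
E
```

```text
n 7 dist 0.2456 rot [ 0.023 -0.512 -0.077]
tx -0.0163 ty 0.1708 tz 0.0368 rx 0.0010 ry -0.0233 rz -0.0035
[[0.441, -0.213, 0.236], [0.448, -0.179, 0.228], [0.456, -0.146, 0.22], [0.465, -0.113, 0.213], [0.473, -0.08, 0.205], [0.481, -0.047, 0.197], [0.49, -0.013, 0.19]]
[-0.56  0.28  1.59 -0.16  1.76 -1.88]
```

```bash
python3 -m pendant '[{"tx":-0.012,"ty":0.12,"tz":0.01,"rx":0.001,"ry":-0.0163,"rz":-0.0025},{"tx":-0.012,"ty":0.12,"tz":0.01,"rx":0.001,"ry":-0.0163,"rz":-0.0025},{"tx":-0.012,"ty":0.12,"tz":0.01,"rx":0.001,"ry":-0.0163,"rz":-0.0025},{"tx":-0.012,"ty":0.12,"tz":0.02,"rx":0.001,"ry":-0.0163,"rz":-0.0025},{"tx":-0.012,"ty":0.12,"tz":0.02,"rx":0.001,"ry":-0.0163,"rz":-0.0025},{"tx":-0.012,"ty":0.12,"tz":0.02,"rx":0.001,"ry":-0.0163,"rz":-0.0025},{"tx":-0.012,"ty":0.12,"tz":0.02,"rx":0.001,"ry":-0.0163,"rz":-0.0025},{"tx":-0.012,"ty":0.12,"tz":0.02,"rx":0.001,"ry":-0.0163,"rz":-0.0025}]'
python3 - <<'E'
from mv import *
plan(TG+[0,0,.13],RT); print(sense()['joint_pos'].round(2))
E
```

```text
clock: 15.07
tool_pos: [0.4747, -0.055, 0.1945]
eef_rot: [[-0.976, 0.186, -0.112], [0.185, 0.983, 0.022], [0.114, 0.001, -0.994]]
force: [0.0, 0.9, -2.1]
gripper_width: 0.0084
n 3 dist 0.0783 rot [ 0.002 -0.114 -0.02 ]
tx -0.0211 ty 0.0727 tz 0.1064 rx 0.0002 ry -0.0121 rz -0.0022
[[0.479, -0.041, 0.173], [0.484, -0.027, 0.151], [0.49, -0.013, 0.13]]
[-0.26  0.01  1.91 -0.01  1.33 -1.64]
```

```bash
python3 -m pendant '[{"tx":-0.021,"ty":0.073,"tz":0.08,"rx":0,"ry":-0.012,"rz":-0.002},{"tx":-0.021,"ty":0.06,"tz":0.08,"rx":0,"ry":-0.012,"rz":-0.002},{"tx":-0.021,"ty":0.02,"tz":0.06,"rx":0,"ry":-0.01,"rz":-0.002},{"tx":0,"ty":0,"tz":0,"rx":0,"ry":0,"rz":0}]'
python3 - <<'E'
from mv import *
plan(TG+[0,0,.13],RT)
p=read_camera('scene'); save(p,'s4.png',(230,130,390,250),5); w=cloud(p).reshape(-1,3); w=w[~np.isnan(w[:,0])]
s=sense();q=(w-s['tool_pos'])@np.array(s['eef_rot'])
# plate pts: tool frame x -80..15, |y|<26, z within +-20
m=(q[:,0]>-.085)&(q[:,0]<-.025)&(abs(q[:,1])<.027)&(q[:,2]>-.03)&(q[:,2]<.05)
Q=q[m];print(len(Q)); 
if len(Q)>10:
    A=np.c_[Q[:,0],Q[:,1],np.ones(len(Q))]; print(np.linalg.lstsq(A,Q[:,2],rcond=None)[0]); print(np.percentile(Q,[2,50,98],axis=0).round(4))
p=read_camera('wrist'); save(p,'w9.png')
E
```

```text
clock: 15.4
tool_pos: [0.4787, -0.0184, 0.1389]
eef_rot: [[-0.987, 0.161, -0.018], [0.161, 0.987, 0.007], [0.019, 0.004, -1.0]]
force: [-1.7, 0.6, -2.5]
gripper_width: 0.0087
n 1 dist 0.0153 rot [ 0.004 -0.019  0.004]
tx -0.0535 ty 0.0332 tz 0.0437 rx 0.0014 ry -0.0061 rz 0.0014
[[0.49, -0.013, 0.13]]
218
[-0.01588247 -0.0212733   0.00395444]
[[-0.0804 -0.0258  0.0001]
 [-0.0521 -0.0043  0.0043]
 [-0.0258  0.0236  0.0122]]
```

View pics/s4.png

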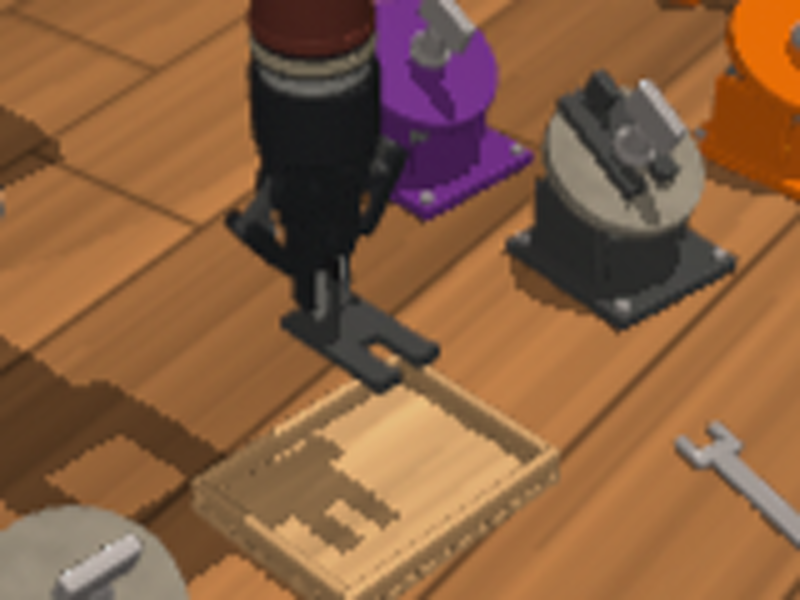

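View pics/w9.png

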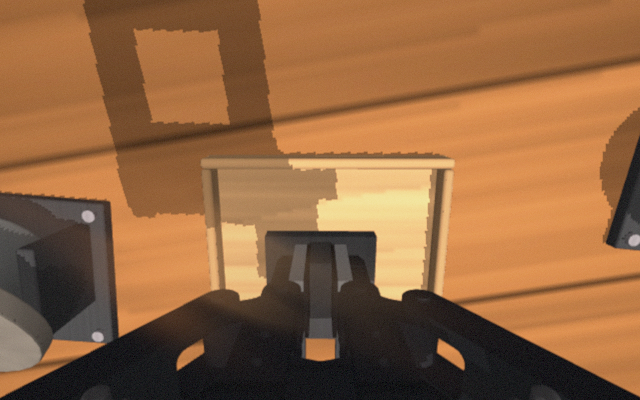

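The plate hangs level in the grip (slope about 0.02), with its underside about 11 mm below the TCP. I'll centre it and lower it.

```bash
python3 -m pendant '[{"tx":-0.053,"ty":0.033,"tz":0.08,"rx":0.001,"ry":-0.006,"rz":0.001},{"tx":-0.01,"ty":0.006,"tz":0.1,"rx":0,"ry":-0.001,"rz":0},{"tx":0,"ty":0,"tz":0.1,"rx":0,"ry":0,"rz":0},{"tx":0,"ty":0,"tz":0.06,"rx":0,"ry":0,"rz":0},{"tx":0,"ty":0,"tz":0,"rx":0,"ry":0,"rz":0}]'
python3 - <<'E'
from mv import *
plan(TG+[0,0,.021],RT)
E
```

```text
clock: 15.92
tool_pos: [0.499, -0.0182, 0.0751]
eef_rot: [[-0.985, 0.171, 0.011], [0.171, 0.985, -0.003], [-0.012, -0.001, -1.0]]
force: [-1.0, -0.2, -1.5]
gripper_width: 0.0084
n 2 dist 0.055 rot [-0.002  0.012 -0.005]
tx 0.0250 ty 0.0082 tz 0.1351 rx -0.0002 ry 0.0018 rz -0.0008
[[0.495, -0.016, 0.048], [0.49, -0.013, 0.021]]
```

```bash
python3 -m pendant '[{"tx":0.025,"ty":0.01,"tz":0.08,"rx":0,"ry":0.002,"rz":-0.001},{"tx":0.015,"ty":0.008,"tz":0.07,"rx":0,"ry":0.002,"rz":-0.001},{"tx":0.01,"ty":0,"tz":0.03,"rx":0,"ry":0,"rz":0},{"tx":0,"ty":0,"tz":0,"rx":0,"ry":0,"rz":0}]'
python3 - <<'E'
from mv import *
plan(TG+[0,0,.021],RT)
E
```

```text
clock: 16.25
tool_pos: [0.4932, -0.0161, 0.0407]
eef_rot: [[-0.986, 0.168, 0.002], [0.168, 0.986, -0.003], [-0.002, -0.002, -1.0]]
force: [-1.3, 0.1, -2.6]
gripper_width: 0.0082
n 1 dist 0.0202 rot [-0.002  0.002 -0.002]
tx 0.0178 ty 0.0104 tz 0.0987 rx -0.0008 ry 0.0007 rz -0.0007
[[0.49, -0.013, 0.021]]
```

```bash
python3 -m pendant '[{"tx":0.01,"ty":0.006,"tz":0.05,"rx":0,"ry":0,"rz":0},{"tx":0,"ty":0,"tz":0.03,"rx":0,"ry":0,"rz":0},{"tx":0,"ty":0,"tz":0.005,"rx":0,"ry":0,"rz":0}]'
python3 -m pendant '[{"tx":0,"ty":0,"tz":0.01,"rx":0,"ry":0,"rz":0},{"tx":0,"ty":0,"tz":0,"rx":0,"ry":0,"rz":0}]'
```

```text
clock: 16.5
tool_pos: [0.4937, -0.0154, 0.0245]
eef_rot: [[-0.986, 0.168, 0.006], [0.168, 0.986, -0.004], [-0.006, -0.003, -1.0]]
force: [0.1, -0.5, -2.3]
gripper_width: 0.0086
clock: 16.67
tool_pos: [0.4938, -0.0154, 0.0223]
eef_rot: [[-0.986, 0.168, 0.006], [0.168, 0.986, -0.004], [-0.006, -0.003, -1.0]]
force: [-1.5, -0.0, -2.0]
gripper_width: 0.0088
```

Lowering in small steps until it touches.

```bash
python3 -m pendant '[{"tx":0,"ty":0,"tz":0.008,"rx":0,"ry":0,"rz":0},{"tx":0,"ty":0,"tz":0.003,"rx":0,"ry":0,"rz":0}]'
python3 -m pendant '[{"tx":0,"ty":0,"tz":0.008,"rx":0,"ry":0,"rz":0},{"tx":0,"ty":0,"tz":0.003,"rx":0,"ry":0,"rz":0}]'
```

```text
clock: 16.83
tool_pos: [0.4946, -0.0154, 0.0206]
eef_rot: [[-0.986, 0.168, 0.007], [0.168, 0.986, -0.004], [-0.008, -0.003, -1.0]]
force: [-0.5, -0.1, -1.6]
gripper_width: 0.0082
clock: 17.0
tool_pos: [0.4952, -0.0155, 0.0187]
eef_rot: [[-0.986, 0.168, 0.008], [0.168, 0.986, -0.004], [-0.009, -0.003, -1.0]]
force: [0.5, -0.2, -1.3]
gripper_width: 0.0085
```

```bash
python3 -m pendant '[{"tx":0,"ty":0,"tz":0.006,"rx":0,"ry":0,"rz":0},{"tx":0,"ty":0,"tz":0.003,"rx":0,"ry":0,"rz":0}]'
python3 - <<'E'
from mv import *
p=read_camera('scene'); save(p,'s5.png',(250,170,370,260),6)
E
```

```text
clock: 17.17
tool_pos: [0.4955, -0.0156, 0.0183]
eef_rot: [[-0.986, 0.168, 0.008], [0.168, 0.986, -0.004], [-0.008, -0.003, -1.0]]
force: [-2.3, -0.5, 3.8]
gripper_width: 0.0084
```

View pics/s5.png

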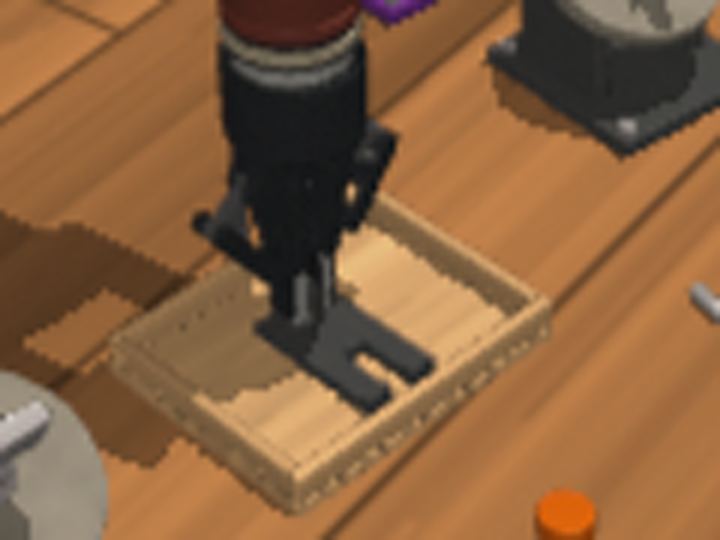

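Contact: Fz went from −1.3 to +3.8 N. The plate lies on the tray floor, with the fin at (300,290) and the mouth at (395,385) inside the walls. Releasing.

```bash
python3 -m pendant '[{"tx":0,"ty":0,"tz":0,"rx":0,"ry":0,"rz":0},{"tx":0,"ty":0,"tz":0,"rx":0,"ry":0,"rz":0},{"tx":0,"ty":0,"tz":0,"rx":0,"ry":0,"rz":0},{"tx":0,"ty":0,"tz":0,"rx":0,"ry":0,"rz":0}]' -0.3
python3 -m pendant '[{"tx":0,"ty":0,"tz":-0.04,"rx":0,"ry":0,"rz":0},{"tx":0,"ty":0,"tz":-0.1,"rx":0,"ry":0,"rz":0},{"tx":0,"ty":0,"tz":-0.2,"rx":0,"ry":0,"rz":0},{"tx":0,"ty":0,"tz":-0.2,"rx":0,"ry":0,"rz":0},{"tx":0,"ty":0,"tz":-0.2,"rx":0,"ry":0,"rz":0},{"tx":0,"ty":0,"tz":-0.2,"rx":0,"ry":0,"rz":0},{"tx":0,"ty":0,"tz":0,"rx":0,"ry":0,"rz":0}]'
python3 - <<'E'
from near import *
from mv import *
p=read_camera('wrist'); save(p,'w10.png')
w=cloud(p);col=p['pixels'].astype(int)
X=w.reshape(-1,3); q=X-TC; t=np.stack([q@TX,q@np.array([.1657,.9862,0]),X[:,2]],1)
dark=(col.reshape(-1,3).max(1)<95)
m=(abs(t[:,0])<.066)&(abs(t[:,1])<.086)&dark&(t[:,2]<.05)&~np.isnan(X[:,0])
top=t[m&(t[:,2]<.022)]; A=np.c_[top[:,:2],np.ones(len(top))]
print(len(top),cv2.minAreaRect(top[:,:2].astype(np.float32)),'plane',np.linalg.lstsq(A,top[:,2],rcond=None)[0],np.percentile(top[:,2],[5,50,95]))
f=t[m&(t[:,2]>.03)]; print('fin',len(f),f.mean(0) if len(f) else '')
p=read_camera('scene'); save(p,'s6.png')
w=cloud(p).reshape(-1,3); measure(p,Rr[0]); measure(p,L[0])
p=read_camera('top'); save(p,'t6.png')
E
```

```text
clock: 17.55
tool_pos: [0.4976, -0.0159, 0.0191]
eef_rot: [[-0.986, 0.168, 0.013], [0.168, 0.986, -0.005], [-0.013, -0.003, -1.0]]
force: [-0.2, -0.7, 0.3]
gripper_width: 0.0297
clock: 18.13
tool_pos: [0.4922, -0.0145, 0.2143]
eef_rot: [[-0.986, 0.168, 0.005], [0.168, 0.986, -0.004], [-0.005, -0.003, -1.0]]
force: [1.5, -0.2, 1.3]
gripper_width: 0.0298
2875 ((-9.714066982269287e-05, 0.02999773994088173), (0.1314041167497635, 0.11199719458818436), 0.0047196378000080585) plane [0.00545347 0.00608695 0.01546146] [0.01406831 0.01548529 0.01700665]
fin 252 [-0.02388858 -0.00121652  0.0392847 ]
yaw 2.892 [ 0.5032 -0.2664  0.094 ] r 0.0626 1291
bar top ctr up,v [-0.0003  0.0005] size [0.0126 0.0473] top n [0.0713 0.0738] angle(up->v) 1.638 103
plate v range [-0.0458  0.0301] up [-0.0368  0.0409]
yaw 2.852 [0.5145 0.2911 0.0946] r 0.0631 355
bar top ctr up,v [-0.0009 -0.0016] size [0.0466 0.0145] top n [0.0643 0.0672] angle(up->v) -3.129 48
fin up,v [0.0444 0.0016] [0.0234 0.0121] top [0.0292 0.0337] 24
plate v range [-0.0258  0.0418] up [-0.0474  0.0585]
```

View pics/w10.png

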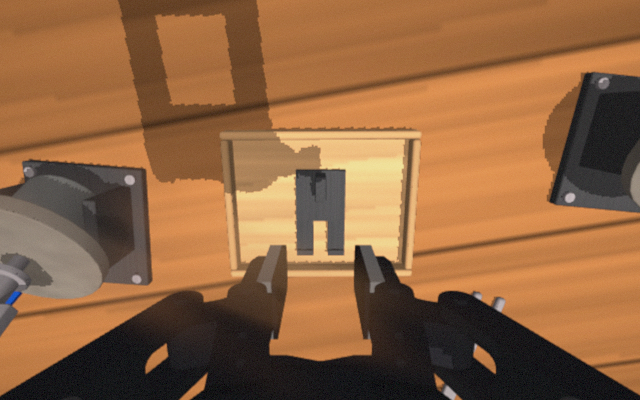

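View pics/s6.png

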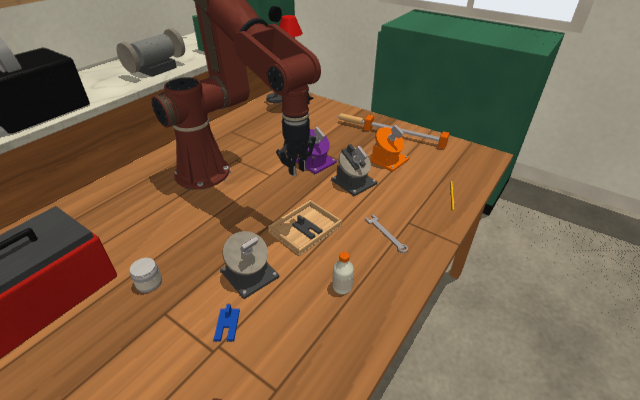

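The plate lies flat in the tray: top face at 15.5 mm (16 expected), slope under 0.01, fin up at tray (−24, −1) mm. Nut 1's bar is still aligned and its plate is in place. The glue bottle (342,273), the spanner and the tin look unmoved in the scene view.

Run:
```python
from rig import job
print(job.job_done())
```

```text
the job is handed in; nothing more can be done
None
```

The left-hand nut is undone and its plate lies flat in the tray, fin up. I handed the job in at about 18 s; no verdict was reported.

- **Which nut:** The nut on the +y stand was blocked clockwise (1.6 N·m), so it is right-hand. It stayed tight, with its plate in place. The nut on the −y stand gave at about 0.12 N·m, so it is the left-hand one. I turned it about 1.5 rad clockwise.
- **Plate:** I drew it about 80 mm uphill off its stud, lowered it until it touched the tray floor, and let go.
- **Last checks:**
  - The plate's top face is at 15.5 mm, against 16 mm expected, and it is level within 0.01 rad.
  - The fin sits at tray (−24, −1) mm, so the plate is well inside the tray.
  - The loosened nut's bar is still about 1.5 rad from where it started; the other bar is still aligned with its plate.
  - The glue bottle, spanner and tin look unmoved in the picture; I did not measure them.
- **What went wrong:**
  - The first grip on the fin was too shallow, so I reopened and gripped deeper before sliding the plate.
  - One outline fit of the plate in the tray was spoiled by dark shadow pixels. I relied on the fin, the height and the picture instead.

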